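# Load the inspection shuttle with a square pile of module trays

### The job

Pull the shuttle by its handle post all the way out from under the inspection bridge and pile every black module tray on the bench squarely on the shuttle's deck, inside the white outline with their long sides along the track. Lay the metal cover plate squarely on top of the pile, while the shuttle is still out, then push the shuttle fully home under the bridge with the pile still square. Leave the reel, jar and screwdriver where they are.

Things in the scene. Friction and masses are not known exactly. Their poses are not given: they have to be found in the camera images.
- shuttle (a joint): how far the shuttle is pulled out from under the bridge, m: 0 = fully home (stop), 0.22 = fully out (stop). It slides with about 1.5 N of friction along the station's -y axis as it grows, and stays where it is left.
- shuttle_deck (a point): centre of the top face of the shuttle's grey deck, which is 140 mm (x) by 130 mm (y), level, 30 mm above the bench. Its y axis runs along the track, pointing in under the bridge (pulling out is -y); x across, z up. A thin white outline, 66 by 106 mm and centred here, shows where the pile stands, its long sides along y.
- shuttle_grip (a point): point to grip on the shuttle's upright black handle post, 20 by 20 mm square, on the track's centre line 145 mm to -y from the deck's centre; its top is 120 mm above the bench and this point 15 mm below its top. Axes as shuttle_deck. It stays clear of the bridge even when the shuttle is home.
- station: fixed station: base 150 by 400 mm, rails along its y axis, and a bridge on four posts with a clear roof, 75 to 225 mm to +y of the origin (the deck is centred in it when home). Gap between posts 176 mm wide, posts 14 mm thick; roof 170 to 175 mm above the bench. Origin on the bench on the track's centre line; with the shuttle fully out the deck's centre is 70 mm to -y from it.
- cover: aluminium cover plate 100 (x) by 60 (y) by 8 mm with a black grip bar on top, 60 mm long (x), 14 mm wide (y), 22 mm high (top 30 mm above the underside). Origin: centre of the underside; z up. About 0.25 kg.
- tray1: black module tray, a solid flat slab 100 (x) by 60 (y) by 16 mm, with 8 green modules flush in its top. All trays are alike; two of the five may be absent. Origin: centre of the underside; z up. 0.08 to 0.17 kg.
- tray2: black module tray, a solid flat slab 100 (x) by 60 (y) by 16 mm, with 8 green modules flush in its top. All trays are alike; two of the five may be absent. Origin: centre of the underside; z up. 0.08 to 0.17 kg.
- tray3: black module tray, a solid flat slab 100 (x) by 60 (y) by 16 mm, with 8 green modules flush in its top. All trays are alike; two of the five may be absent. Origin: centre of the underside; z up. 0.08 to 0.17 kg.
- tray4: black module tray, a solid flat slab 100 (x) by 60 (y) by 16 mm, with 8 green modules flush in its top. All trays are alike; two of the five may be absent. Origin: centre of the underside; z up. 0.08 to 0.17 kg.
- tray5: black module tray, a solid flat slab 100 (x) by 60 (y) by 16 mm, with 8 green modules flush in its top. All trays are alike; two of the five may be absent. Origin: centre of the underside; z up. 0.08 to 0.17 kg.
- reel: white component reel lying flat, 90 mm across, 32 mm high; bystander, origin under its middle. Leave alone.
- jar: flux jar, 56 mm across, 60 mm high; bystander, origin under its middle. Leave alone.
- driver: screwdriver lying on the bench, 150 mm long; bystander, origin under its middle. Leave alone.
Mind the look-alikes: they are no part of the job. What is shaped like the tray1 but orange or purple is not meant.

How it is judged (in metres and radians):
On the way, in this order (a step that is already met when the one before it is completed fails the run):
1. the shuttle is pulled out to its stop (over 205 mm) (value of joint shuttle above 0.205 m), for 0.2 s.
2. with the shuttle still out (over 190 mm), all trays are in a square pile on its deck with the cover on top, at rest (value of joint shuttle above 0.19 m and horizontal distance between each of tray1, tray2, tray3, tray4, tray5, cover and shuttle_deck below 0.01 m and z of each of tray1, tray2, tray3, tray4, tray5, cover in the frame of shuttle_deck above -0.004 m and angle between the x axis of each of tray1, tray2, tray3, tray4, tray5, cover and the y axis of shuttle_deck, either way round below 0.12 rad and angle between the z axis of each of tray1, tray2, tray3, tray4, tray5, cover and the z axis of shuttle_deck, either way round below 0.06 rad and linear speed of each of tray1, tray2, tray3, tray4, tray5, cover below 0.02 m/s and z of cover in the frame of tray1 above 0.01 m and z of cover in the frame of tray2 above 0.01 m and z of cover in the frame of tray3 above 0.01 m and z of cover in the frame of tray4 above 0.01 m and z of cover in the frame of tray5 above 0.01 m), for 0.2 s.
At the end, for the whole second after the job is handed in: The shuttle is home (within 8 mm of its stop); every tray and the cover lies flat on its deck in one pile, each centred on the deck within 10 mm, long side along the track within 0.12 rad, level within 0.06 rad, the cover above all trays, all at rest (below 0.02 m/s) (value of joint shuttle below 0.008 m and horizontal distance between each of tray1, tray2, tray3, tray4, tray5, cover and shuttle_deck below 0.01 m and z of each of tray1, tray2, tray3, tray4, tray5, cover in the frame of shuttle_deck above -0.004 m and angle between the x axis of each of tray1, tray2, tray3, tray4, tray5, cover and the y axis of shuttle_deck, either way round below 0.12 rad and angle between the z axis of each of tray1, tray2, tray3, tray4, tray5, cover and the z axis of shuttle_deck, either way round below 0.06 rad and linear speed of each of tray1, tray2, tray3, tray4, tray5, cover below 0.02 m/s and z of cover in the frame of tray1 above 0.01 m and z of cover in the frame of tray2 above 0.01 m and z of cover in the frame of tray3 above 0.01 m and z of cover in the frame of tray4 above 0.01 m and z of cover in the frame of tray5 above 0.01 m); the robot touches nothing.
It fails at once if the reel is moved more than 40 mm (distance of reel from where it was at the start of the episode above 0.04 m).
It fails at once if the jar is moved more than 40 mm (distance of jar from where it was at the start of the episode above 0.04 m).
It fails at once if the driver is moved more than 40 mm (distance of driver from where it was at the start of the episode above 0.04 m).
Of tray1, tray2, tray3, tray4, tray5 only 3 to 5 are there at a start; the rules pass over those that are not, and their reading is None.
At some moment in a run one of tray1, tray2, tray3, tray4, tray5, cover may be knocked a few centimetres aside while the robot is not near it.
Once in a run the grip may slacken for a moment while it holds something.
It also fails if it takes over 210 s, if anything falls off the work surface, if the arm or the gripper's body presses on something with over 40 N, if the wrist force passes 120 N, or if a joint passes its speed limit or range.

### The arm

A 7-joint arm with a two-finger parallel gripper is mounted at the origin on the work surface. World frame = base frame: x ahead of the robot, y to its left, z up, the work surface at z = 0. Lengths are in mm, angles in rad, forces in N, time in s.
With the tool pointing down it reaches from about 350 to 900 mm from the base axis. Payload 8.1 kg.
Tool frame: the origin (TCP) lies at the very end of the fingers, on their centre line; the grasp point (between the pads) lies 19 mm behind it; y points along the fingers, x is the direction in which the jaws open and shut, and the axes are right-handed (so a half turn about y gives the same grasp; the last joint's range is limited). The gripper opens to 92 mm and grips with 3 to 60 N. Pads are 19 mm wide; open, the fingers measure 130 mm over their backs; the gripper's body (75 mm by 190 mm) begins 47 mm behind the grasp point.
Start: joints at [-1.238, 0.434, 0.025, 1.573, -0.012, 1.134, -0.075], TCP at [263.863, 566.586, 191.442] pointing down, gripper open.
Joint ranges: [-2.62, 2.62], [-0.44, 2.09], [-1.27, 1.32], [0.08, 2.57], [-1.32, 4.46], [0.12, 2], [-2.74, 2.74]. Speed limits (rad/s): [2.22, 2.22, 3.01, 3.01, 3.14, 3.14, 3.14].

### API

Orientations are given as [roll, pitch, yaw] about the fixed x, y, z axes, in that order (R = Rz(yaw) Ry(pitch) Rx(roll)).
In Python, from station import telemetry, viewer, ctrl gives the robot as it stands.
- The arm moves only by the tool jog_arm, never from a script. Its argument "steps" is a list of rows, each a list of 3 entries, a list of its own where there are three numbers: the opening, from 0 (shut) to 1 (fully open), then the shift along the tool's x, y, z in mm, then the turn, a rotation vector about the tool's x, y, z in units of 5 degrees (1.0 is 5 degrees). In form: [[hand, [x, y, z], [ax, ay, az]], ...]. A call has 1 to 12 rows; each row is the pose to reach, as a shift and turn from the pose commanded when the call began, along the tool's axes at that moment; what a row does not reach only later rows make up. A row lasts 1/12 s, in which the tool goes at most 41.7 mm and 7.16 degrees, less where a joint would pass 70% of its speed; a pose out of reach is approached as far as the arm can. A call with a gripper value outside its range is refused whole. The fingers move at their own pace and stop on an object; the grip force is fixed at half the most. Time passes only in rows, so rows that repeat a pose let the fingers close. It gives the time, the measured TCP pose, the force and the opening at its end, in the units of the state.
- telemetry.sense(): the state, without advancing time (a new reading comes with each control period).
- viewer.grab_frame(name): name is "scene" or "side" or "wrist"; returns (picture, depth): 400x640x3 uint8, red, green, blue; 400x640 float32, mm along the optical axis (not along the pixel's ray), 0 where there is no reading.
- viewer.camera_params(name): a dict with "mtx" (3x3 intrinsics, pixels), "extrinsics" (4x4, takes a point from world to camera coordinates); the wrist camera has in their place "mount" (4x4, takes a point from camera to tool coordinates, whose origin is the TCP and whose axes are the tool frame's). Camera axes: x right, y up, looking along -z (the intrinsics and any distortion apply to the point x, -y, -z); pixel columns grow to the right and rows downward; lengths in mm; the calibration is good to about 2 mm. A picture is of the moment at which its call begins: read the wrist's pose just before it. camera_params takes no time and is no camera call.
- ctrl.finish_job(): hands the job in, once; it reports no verdict.
The state is a dict: "time": time; "qpos": joint angles; "qd": joint speeds; "tau": joint torques, N m; "ee_pos": TCP position; "tool_rot": TCP orientation; "force": force on the tool from outside, world axes, zero at the start; "wrist_torque": the same for the moment, N m; "width": opening from 0.0 (shut) to 1.0 (fully open).
Only numpy, scipy, OpenCV 4.12 (cv2) and the standard library are available. Lean on these libraries where they do the work, as an engineer would, in place of code of your own. Each camera call takes 0.05 s, during which the arm holds its last target.

## Working session

There is one attempt and no reset: what is moved stays moved. The work goes in short steps, Python scripts to look and compute and a tool call to move; the robot and the scene stay as the last step left them, time stands still between calls to the robot, and variables do not carry over. Pictures are saved under pics/ and viewed, and the job is handed in when it is done.

Besides the shell and the picture viewer there is one more tool, called after "Emit:" by a JSON object that holds its "op" and its "data". jog_arm: Moves the arm, as the interface text tells. Its arguments: {"type":"object","properties":{"steps":{"type":"array","items":{"type":"array"}}},"required":["steps"]}

```bash
ls; mkdir -p pics; python3 - <<'E'
from station import telemetry, viewer, ctrl
import cv2, numpy as np
print(telemetry.sense())
for n in ["scene","side","wrist"]:
    p=viewer.camera_params(n); print(n,{k:np.round(np.array(v),3).tolist() if not isinstance(v,str) else v for k,v in p.items()})
    im,d=viewer.grab_frame(n); cv2.imwrite(f"pics/{n}0.png",im[:,:,::-1]); np.save(f"/tmp/{n}0.npy",d); print(d.min(),d.max())
E
```

```text
pics
{'time': 0.0, 'qpos': array([-1.23760649,  0.435251  ,  0.02494385,  1.57409232, -0.01157699,
        1.1340005 , -0.07510529]), 'qd': array([-2.28500930e-04, -6.84544371e-04, -4.94699134e-05, -7.18140411e-05,
       -8.66309630e-04, -8.23550374e-04,  5.67250409e-06]), 'tau': array([-3.78285665e-05, -6.67839932e+01,  9.84989852e-01, -3.14459181e+01,
       -6.05586707e-02,  4.22188395e-02,  1.46982552e-04]), 'ee_pos': array([263.63743735, 566.04680006, 190.62912978]), 'tool_rot': array([-1.57095101,  0.00159921,  1.13496749]), 'force': array([-0.00986976,  0.38733631,  1.2565117 ]), 'wrist_torque': array([-0.03366937, -0.01073448, -0.01026286]), 'width': 1.0006888110936392}
scene {'mtx': [[433.805, 0.0, 321.079], [0.0, 433.805, 197.884], [0.0, 0.0, 1.0]], 'extrinsics': [[0.875, 0.484, 0.0, -539.833], [-0.349, 0.631, 0.693, 132.369], [0.335, -0.606, 0.721, -1360.398], [0.0, 0.0, 0.0, 1.0]]}
0.0 3993.4836
side {'mtx': [[382.901, 0.0, 313.787], [0.0, 382.901, 196.584], [0.0, 0.0, 1.0]], 'extrinsics': [[-0.999, -0.041, 0.003, 588.048], [0.025, -0.557, 0.83, -69.771], [-0.032, 0.83, 0.557, -1110.548], [0.0, 0.0, 0.0, 1.0]]}
0.0 3399.944
wrist {'mtx': [[347.947, 0.0, 314.29], [0.0, 347.947, 191.085], [0.0, 0.0, 1.0]], 'mount': [[1.0, -0.0, -0.001, -0.426], [-0.001, 0.288, -0.958, -194.196], [0.001, 0.958, 0.288, 77.409], [0.0, 0.0, 0.0, 1.0]]}
0.0 467.5223
```

View pics/scene0.png

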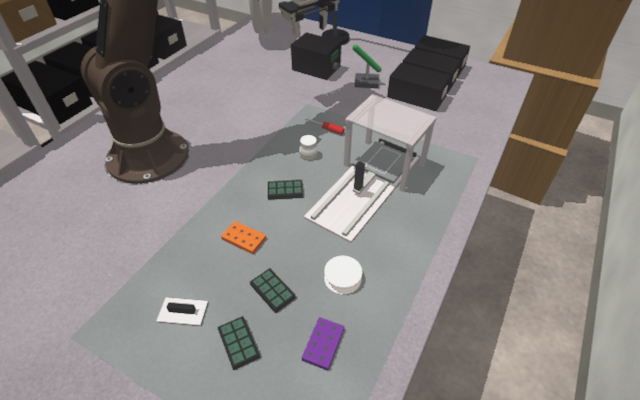

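View pics/side0.png

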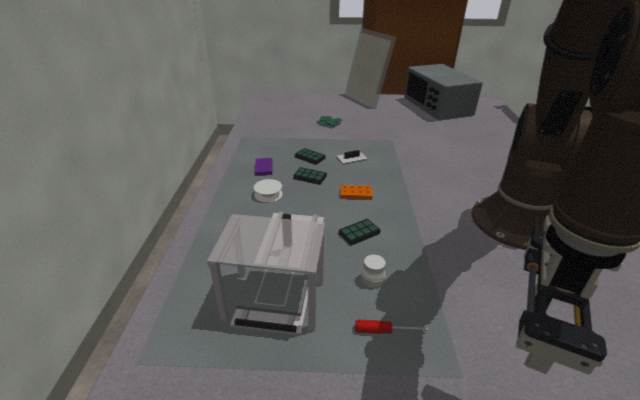

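View pics/wrist0.png

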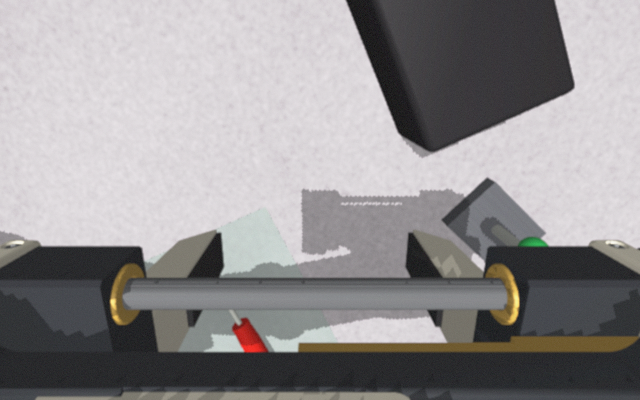

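```bash
cat > h.py <<'E'
from station import telemetry, viewer, ctrl
import cv2, numpy as np
from scipy.spatial.transform import Rotation as R
def sense():
    return telemetry.sense()
def pose(s=None):
    s=s or sense(); r=s["tool_rot"]
    T=np.eye(4); T[:3,:3]=R.from_euler("xyz",r).as_matrix(); T[:3,3]=s["ee_pos"]; return T
def cam(n):
    p=viewer.camera_params(n); K=np.array(p["mtx"])
    if n=="wrist": C=pose()@np.array(p["mount"])
    else: C=np.linalg.inv(np.array(p["extrinsics"]))
    return K,C
def grab(n,save=None):
    K,C=cam(n); im,d=viewer.grab_frame(n)
    if save: cv2.imwrite(f"pics/{save}.png",im[:,:,::-1])
    return im,d,K,C
def rays(uv,K):
    uv=np.atleast_2d(uv).astype(float)
    return np.c_[(uv[:,0]-K[0,2])/K[0,0],-(uv[:,1]-K[1,2])/K[1,1],-np.ones(len(uv))]
def plane(uv,K,C,z):
    r=rays(uv,K)@C[:3,:3].T; o=C[:3,3]; t=(z-o[2])/r[:,2]; return o+t[:,None]*r
def dep(uv,d,K,C):
    uv=np.atleast_2d(uv); dd=d[uv[:,1].astype(int),uv[:,0].astype(int)]
    return (rays(uv,K)*dd[:,None])@C[:3,:3].T+C[:3,3]
def proj(P,K,C):
    P=np.atleast_2d(P).astype(float); q=(P-C[:3,3])@C[:3,:3]
    return np.c_[K[0,0]*q[:,0]/-q[:,2]+K[0,2],-K[1,1]*q[:,1]/-q[:,2]+K[1,2]]
def rect(m,K,C,z,minA=150):
    out=[]
    cs,_=cv2.findContours(m.astype(np.uint8),cv2.RETR_EXTERNAL,cv2.CHAIN_APPROX_NONE)
    for c in cs:
        if cv2.contourArea(c)<minA: continue
        P=plane(c[:,0],K,C,z)[:,:2].astype(np.float32)
        (cx,cy),(w,h),a=cv2.minAreaRect(P)
        if w<h: w,h,a=h,w,a+90
        a=(a+90)%180-90
        uv=c[:,0].mean(0); out.append((round(cx,1),round(cy,1),round(w,1),round(h,1),round(float(np.radians(a)),3),uv.round().tolist()))
    return out
E
python3 - <<'E'
from h import *
for n in ["scene","side"]:
    K,C=cam(n); im=cv2.imread(f"pics/{n}0.png"); d=np.load(f"/tmp/{n}0.npy")
    hsv=cv2.cvtColor(im,cv2.COLOR_BGR2HSV)
    # height map check
    v,u=np.mgrid[0:400,0:640]; uv=np.c_[u.ravel(),v.ravel()]
    P=dep(uv,d,K,C).reshape(400,640,3)
    g=(hsv[...,0]>60)&(hsv[...,0]<95)&(hsv[...,1]>60)&(hsv[...,2]<140)
    g=cv2.morphologyEx(g.astype(np.uint8),cv2.MORPH_CLOSE,np.ones((5,5)))
    print(n,"green");[print(r) for r in rect(g,K,C,16,60)]
    m=(P[...,2]>10)&(P[...,2]<45)&(P[...,0]>200)&(P[...,0]<1000)&(abs(P[...,1])<700)&(d>0)
    print("high");
    nl,lab,st,ce=cv2.connectedComponentsWithStats(m.astype(np.uint8))
    for i in range(1,nl):
        if st[i,4]>60: q=P[lab==i]; print(ce[i].round(),st[i,4],np.median(q,0).round(1),q[:,2].max().round(1))
    post=(P[...,2]>60)&(hsv[...,2]<60)&(P[...,2]<130)&(d>0)&(P[...,0]>250)
    nl,lab,st,ce=cv2.connectedComponentsWithStats(post.astype(np.uint8))
    for i in range(1,nl):
        if st[i,4]>20: q=P[lab==i]; print("post",ce[i].round(),st[i,4],np.median(q,0).round(1),q[:,2].max().round(1), np.median(q[q[:,2]>116],0))
E
```

```text
scene green
(615.7, -364.3, 91.8, 47.6, -0.592, [238.0, 340.0])
(609.0, -221.6, 90.3, 47.2, -0.337, [272.0, 288.0])
(456.3, 74.7, 89.4, 45.7, 0.571, [284.0, 187.0])
(351.3, 862.8, 215.0, 31.8, -0.631, [367.0, 58.0])
high
[321.  71.] 191 [249.2 660.8  27.2] 44.9
[363.  82.] 103 [412.8 688.3  19.4] 25.2
[413.  98.] 452 [622.2 665.5  27.7] 44.9
[330. 126.] 187 [441.9 386.1  20.1] 31.7
[377. 173.] 2131 [671.2 271.3  29.3] 44.4
[309. 152.] 176 [448.6 227.6  28.9] 44.1
[333. 195.] 441 [591.8 113.2  17.2] 25.5
[403. 183.] 64 [751.3 238.7  27. ] 44.9
[285. 188.] 568 [459.3  72.1  17. ] 21.6
[244. 236.] 764 [ 460.3 -128.4   16.7] 22.1
[343. 271.] 956 [ 737.9 -109.9   32.7] 37.9
[273. 289.] 1007 [ 612.7 -223.7   16.8] 21.8
[181. 307.] 302 [ 464.9 -366.6   28.1] 34.3
[238. 341.] 1291 [ 619.8 -366.2   16.8] 22.0
[323. 342.] 1307 [ 778.  -281.5   16.9] 22.3
post [430.  66.] 2898 [624.3 794.3  90.1] 96.5 [nan nan nan]
post [330.  53.] 334 [273.4 692.   98.7] 116.6 [269.12134013 681.05296382 116.58923959]
post [359. 173.] 142 [649.2 152.9  94.8] 122.2 [649.30316284 154.73959888 118.98720827]
side g
[... 408 characters left out ...]
 [605.0, 57.0])
(-2262.6, -3246.5, 1572.4, 114.3, 0.992, [620.0, 24.0])
high
[310. 154.] 226 [ 618.8 -356.1   14.2] 18.2
[351. 153.] 93 [ 465.8 -356.8   21.5] 31.5
[263. 165.] 244 [ 779.7 -269.5   14.4] 18.6
[309. 174.] 289 [ 612.1 -213.9   13.9] 18.7
[267. 187.] 362 [ 739.5 -103.9   30.4] 33.7
[355. 190.] 349 [ 460.8 -118.8   14. ] 17.8
[359. 230.] 535 [462.4  80.8  14.4] 18.4
[372. 277.] 289 [443.5 271.2  28.2] 44.7
[272. 296.] 3147 [666.  335.6  28.2] 32.0
[319. 276.] 75 [565.4 271.8  26.6] 45.0
[222. 311.] 105 [764.5 382.1  28.3] 44.5
[311. 322.] 86 [577.9 401.4  28. ] 43.6
[381. 326.] 543 [441.9 398.4  19.6] 26.7
post [286. 216.] 33 [648.9 165.5 118.4] 120.1 [648.88086451 165.453185   118.36342996]
  return _methods._mean(a, axis=axis, dtype=dtype,
  ret = um.true_divide(
```

```bash
python3 - <<'E'
import cv2
im=cv2.imread("pics/scene0.png")[80:250,280:480]; cv2.imwrite("pics/c1.png",cv2.resize(im,None,fx=3.5,fy=3.5))
im=cv2.imread("pics/side0.png")[190:350,190:360]; cv2.imwrite("pics/c2.png",cv2.resize(im,None,fx=3.5,fy=3.5))
E
```

```text
(no output)
```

View pics/c1.png

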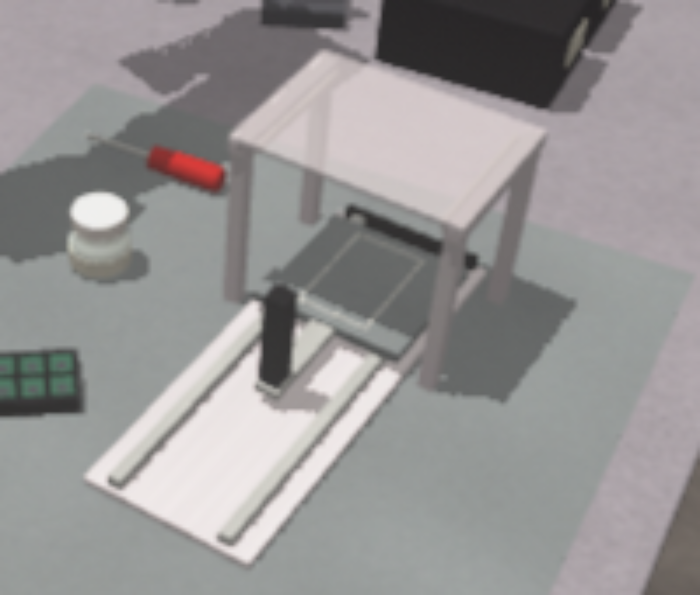

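View pics/c2.png

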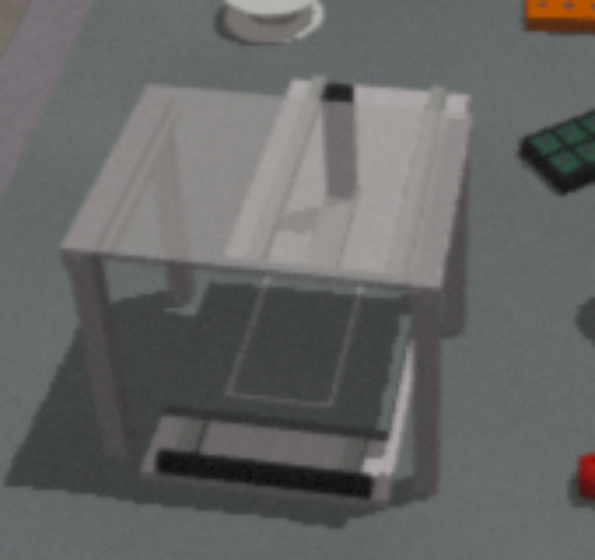

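```bash
python3 - <<'E'
from h import *
K,C=cam("scene")
q=np.array([[88,478],[250,562],[395,365],[250,310]])/3.5+[280,80]
for z in (4,8):
    P=plane(q,K,C,z)[:,:2]; print(z,P.round(1).tolist(), np.linalg.norm(P[0]-P[1]))
    for a,b in ((0,1),(1,2),(0,3)): v=P[b]-P[a]; print(np.degrees(np.arctan2(v[1],v[0])))
# outline on deck z=30
o=np.array([[365,232],[428,258],[368,325],[300,295]])/3.5+[280,80]
P=plane(o,K,C,30)[:,:2]; print(P.round(1).tolist(),P.mean(0))
K2,C2=cam("side")
o=np.array([[265,280],[362,287],[333,405],[229,395]])/3.5+[190,190]
P=plane(o,K2,C2,30)[:,:2]; print("side",P.round(1).tolist(),P.mean(0))
# post top
P=plane(np.array([[279,293]])/3.5+[280,80],K,C,120);print(P)
P=plane(np.array([[338,93]])/3.5+[190,190],K2,C2,120);print(P)
# rooftop corners z=175
o=np.array([[325,52],[547,132],[458,225],[231,135]])/3.5+[280,80]; P=plane(o,K,C,175)[:,:2];print(P.round(1).tolist(),P.mean(0))
o=np.array([[148,85],[470,96],[440,288],[63,250]])/3.5+[190,190]; P=plane(o,K2,C2,175)[:,:2];print(P.round(1).tolist(),P.mean(0))
E
```

```text
4 [[559.2, 15.0], [705.8, 1.7], [719.6, 247.3], [583.8, 249.8]] 147.17708301645922
-5.179080260593869
86.78372460887495
84.03016811225045
8 [[561.1, 12.0], [707.0, -1.2], [720.7, 243.2], [585.5, 245.7]] 146.51226532452117
-5.179080260593932
86.78372460887495
84.03016811225044
[[639.1, 364.9], [701.1, 358.8], [689.2, 254.4], [624.0, 261.0]] [663.34034672 309.77343515]
side [[691.0, 260.8], [625.4, 264.4], [634.6, 364.1], [698.8, 359.2]] [662.45956673 312.09972287]
[[645.80180345 160.263188   120.        ]]
[[647.69482937 169.75484319 120.        ]]
[[571.8, 398.0], [772.9, 379.0], [752.8, 235.2], [555.3, 253.9]] [663.18377577 316.52671633]
[[757.9, 239.8], [556.4, 242.2], [569.0, 407.7], [771.1, 388.4]] [663.5939254  319.52511636]
```

```bash
cat > to.py <<'E'
import sys
from h import *
def to(x,y,z,yaw,verbose=1):
    T=pose(); G=np.eye(4); G[:3,:3]=R.from_euler("xyz",[-np.pi/2,0,yaw]).as_matrix(); G[:3,3]=[x,y,z]
    D=np.linalg.inv(T)@G; rv=R.from_matrix(D[:3,:3]).as_rotvec()/np.radians(5)
    s=sense(); print("t",round(s["time"],2),"at",s["ee_pos"].round(1),s["tool_rot"].round(3),"w",round(s["width"],3),"| shift",D[:3,3].round(1),"turn",rv.round(2))
if __name__=="__main__":
    a=[float(v) for v in sys.argv[1:]]
    to(*a)
E
python3 to.py 620 150 260 -0.105; python3 to.py 264 566 260 1.135
```

```text
t 0.15 at [263.7 566.2 190.8] [-1.571e+00  1.000e-03  1.135e+00] w 0.998 | shift [-226.9  -68.8 -498.7] turn [ 1.000e-02  1.421e+01 -1.000e-02]
t 0.15 at [263.7 566.2 190.8] [-1.571e+00  1.000e-03  1.135e+00] w 0.998 | shift [ -0.1 -69.2  -0.4] turn [ 0.   -0.   -0.01]
```

Emit:
{"op": "jog_arm", "data": {"steps": [[1, [0, -70, 0], [0, 0, 0]], [1, [0, -70, 0], [0, 0, 0]], [1, [-19, -70, -42], [0, 1.2, 0]], [1, [-38, -70, -83], [0, 2.4, 0]], [1, [-57, -70, -125], [0, 3.6, 0]], [1, [-76, -70, -167], [0, 4.8, 0]], [1, [-95, -70, -208], [0, 6, 0]], [1, [-113, -70, -249], [0, 7.2, 0]], [1, [-132, -70, -290], [0, 8.4, 0]], [1, [-150, -70, -331], [0, 9.6, 0]], [1, [-168, -70, -370], [0, 10.8, 0]], [1, [-187, -70, -411], [0, 12, 0]]]}}

```text
time: 1.15
ee_pos: [535.7, 248.4, 261.4]
tool_rot: [-1.571, 0.0, 0.083]
force: [0.9, 1.2, 0.3]
width: 0.997
```

```bash
python3 to.py 620 150 260 -0.105
```

```text
t 1.15 at [535.7 248.4 261.4] [-1.571  0.     0.083] w 0.997 | shift [  75.8    1.4 -105. ] turn [-0.    2.15 -0.  ]
```

Emit:
{"op": "jog_arm", "data": {"steps": [[1, [35, 0, -40], [0, 1, 0]], [1, [65, 0, -70], [0, 2, 0]], [1, [75, 0, -95], [0, 2, 0]], [1, [75, 0, -95], [0, 2, 0]], [1, [75, 0, -95], [0, 2, 0]], [1, [75, 0, -95], [0, 2, 0]]]}}

```text
time: 1.65
ee_pos: [617.5, 162.3, 261.0]
tool_rot: [-1.571, 0.001, -0.087]
force: [-0.2, 0.6, 0.1]
width: 1.001
```

```bash
python3 - <<'E'
from h import *
im,d,K,C=grab("wrist","w1")
E
python3 to.py 647 166 260 -0.105
```

```text
t 1.7 at [617.2 163.3 261.1] [-1.57e+00  1.00e-03 -8.50e-02] w 1.001 | shift [29.4  1.1  5.2] turn [-0.01  0.23 -0.01]
```

View pics/w1.png

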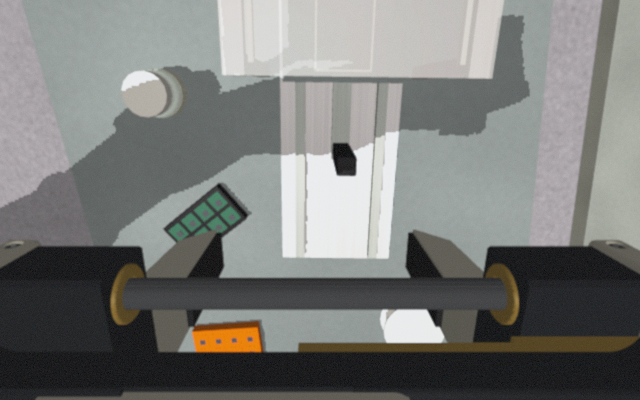

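```bash
python3 - <<'E'
from h import *
im=cv2.imread("pics/w1.png"); K,C=cam("wrist")
c=im[60:270,200:420]; cv2.imwrite("pics/w1c.png",cv2.resize(c,None,fx=3,fy=2.8,interpolation=cv2.INTER_NEAREST))
g=im.max(2); m=(g<60).astype(np.uint8); m[:130]=0;m[180:]=0;m[:,:320]=0;m[:,370:]=0
ys,xs=np.where(m); print(xs.min(),xs.max(),ys.min(),ys.max())
h=cv2.cvtColor(im,cv2.COLOR_BGR2HSV)
for z in (6,):
    b=(h[...,2]>200)&(h[...,1]<25); 
    for side in(0,1):
        pts=[]
        for r in range(170,250,4):
            xx=np.where(b[r,250:420])[0]+250; pts.append((xx.min() if side==0 else xx.max(),r))
        P=plane(np.array(pts),K,C,z)[:,:2]; vx,vy,x0,y0=cv2.fitLine(P.astype(np.float32),cv2.DIST_HUBER,0,.01,.01).ravel()
        print(side,np.degrees(np.arctan2(vy,vx)),P[0],P[-1])
E
```

```text
333 355 144 174
0 84.516975 [571.21508527 138.98058683] [560.27163062  29.2186036 ]
1 84.15095 [721.60484151 126.25152321] [709.72592157  16.61410593]
```

View pics/w1c.png

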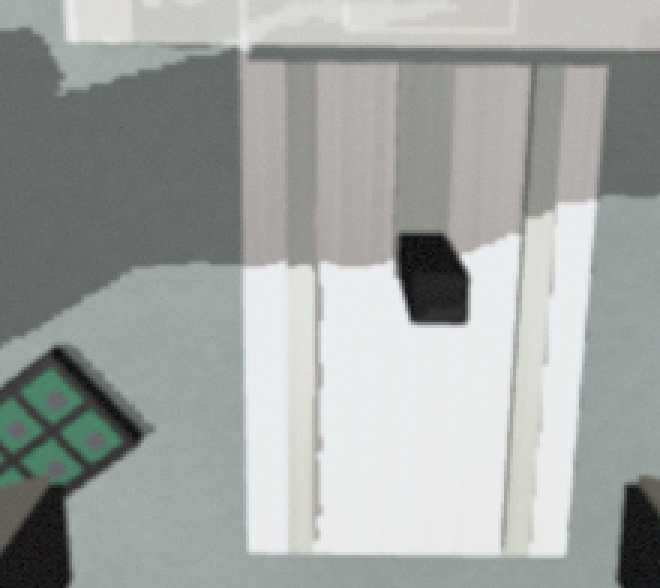

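```bash
python3 - <<'E'
from h import *
K,C=cam("wrist"); print(C[:3,3]); print(plane([[346.3,166.4]],K,C,120))
P=plane(np.array([[411,272],[467,272],[467,324],[411,324]])/[3,2.8]+[200,60],K,C,120);print(P.round(1), P.mean(0))
E
python3 to.py 649 165.5 210 -0.098;python3 to.py 649 165.5 86 -0.098
```

```text
[624.62858439 240.41475213 455.34217811]
[[649.2787848  162.90373608 120.        ]]
[[640.8 172.9 120. ]
 [658.9 171.4 120. ]
 [658.  152.7 120. ]
 [639.5 154.2 120. ]] [649.30524572 162.7990961  120.        ]
t 1.7 at [617.2 163.3 261.1] [-1.57e+00  1.00e-03 -8.50e-02] w 1.001 | shift [31.5 51.1  4.8] turn [-0.01  0.15 -0.01]
t 1.7 at [617.2 163.3 261.1] [-1.57e+00  1.00e-03 -8.50e-02] w 1.001 | shift [ 31.6 175.1   4.8] turn [-0.01  0.15 -0.01]
```

Emit:
{"op": "jog_arm", "data": {"steps": [[1, [32, 20, 3], [0, 0.15, 0]], [1, [32, 20, 3], [0, 0.15, 0]], [1, [32, 50, 3], [0, 0.15, 0]], [1, [32, 85, 3], [0, 0.15, 0]], [1, [32, 120, 3], [0, 0.15, 0]], [1, [32, 150, 3], [0, 0.15, 0]], [1, [32, 174, 3], [0, 0.15, 0]], [1, [32, 174, 3], [0, 0.15, 0]], [0, [32, 174, 3], [0, 0.15, 0]], [0, [32, 174, 3], [0, 0.15, 0]], [0, [32, 174, 3], [0, 0.15, 0]], [0, [32, 174, 3], [0, 0.15, 0]]]}}

```text
time: 2.7
ee_pos: [651.2, 162.8, 89.5]
tool_rot: [-1.569, -0.003, -0.1]
force: [0.6, -0.9, -0.3]
width: 0.761
```

Emit:
{"op": "jog_arm", "data": {"steps": [[0, [0, 0, 0], [0, 0, 0]], [0, [0, 0, 0], [0, 0, 0]], [0, [0, 0, 0], [0, 0, 0]], [0, [0, 0, 0], [0, 0, 0]]]}}

```text
time: 3.03
ee_pos: [650.2, 162.3, 87.7]
tool_rot: [-1.571, -0.0, -0.1]
force: [-0.7, 0.2, 1.6]
width: 0.47
```

```bash
python3 - <<'E'
from h import *
im,d,K,C=grab("wrist","w2")
im,d,K,C=grab("scene","s2")
E
python3 to.py 627 -56 88 -0.098
```

```text
t 3.13 at [650.1 162.3  87.5] [-1.571 -0.    -0.1  ] w 0.38 | shift [  -1.2   -0.5 -219.5] turn [-0.   -0.02  0.  ]
```

View pics/s2.png

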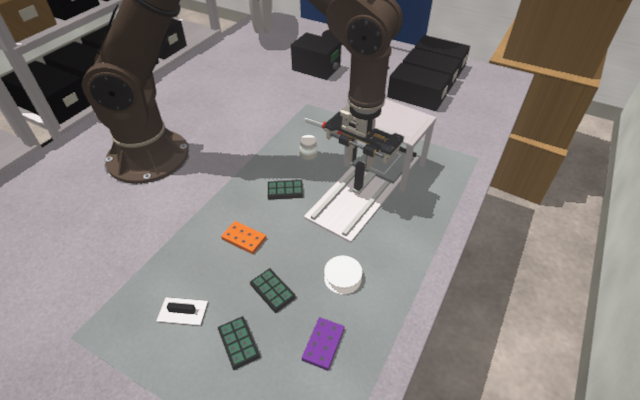

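Emit:
{"op": "jog_arm", "data": {"steps": [[0, [0, 0, 0], [0, 0, 0]], [0, [0, 0, 0], [0, 0, 0]], [0, [0, 0, 0], [0, 0, 0]], [0, [0, 0, 0], [0, 0, 0]], [0, [0, 0, 0], [0, 0, 0]]]}}

```text
time: 3.55
ee_pos: [650.1, 162.3, 87.4]
tool_rot: [-1.571, 0.0, -0.1]
force: [0.6, 0.1, -0.5]
width: 0.03
```

Emit:
{"op": "jog_arm", "data": {"steps": [[0, [0, 0, -8], [0, 0, 0]], [0, [0, 0, -20], [0, 0, 0]], [0, [0, 0, -36], [0, 0, 0]], [0, [0, 0, -54], [0, 0, 0]], [0, [0, 0, -74], [0, 0, 0]], [0, [0, 0, -94], [0, 0, 0]], [0, [0, 0, -114], [0, 0, 0]], [0, [0, 0, -134], [0, 0, 0]], [0, [0, 0, -154], [0, 0, 0]], [0, [0, 0, -170], [0, 0, 0]], [0, [0, 0, -184], [0, 0, 0]], [0, [0, 0, -196], [0, 0, 0]]]}}

```text
time: 4.55
ee_pos: [629.9, -35.8, 87.6]
tool_rot: [-1.571, -0.0, -0.102]
force: [0.2, -0.3, 0.2]
width: 0.003
```

Emit:
{"op": "jog_arm", "data": {"steps": [[0, [0, 0, -8], [0, 0, 0]], [0, [0, 0, -15], [0, 0, 0]], [0, [0, 0, -20], [0, 0, 0]], [0, [0, 0, -24], [0, 0, 0]], [0, [0, 0, -25], [0, 0, 0]], [0, [0, 0, -25], [0, 0, 0]], [0, [0, 0, -25], [0, 0, 0]], [0, [0, 0, -25], [0, 0, 0]]]}}

```text
time: 5.22
ee_pos: [628.1, -56.8, 87.3]
tool_rot: [-1.57, 0.0, -0.099]
force: [-0.1, -0.3, 0.3]
width: 0.003
```

```bash
python3 - <<'E'
from h import *
a=grab("wrist","w3");b=grab("scene","s3")
w=cv2.imread("pics/w2.png"); 
cv2.imwrite("pics/m3.png",cv2.resize(np.vstack([np.hstack([w,a[0][:,:,::-1]]),np.hstack([b[0][:,:,::-1],cv2.imread("pics/s2.png")])]),(800,500)))
E
```

```text
(no output)
```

View pics/m3.png

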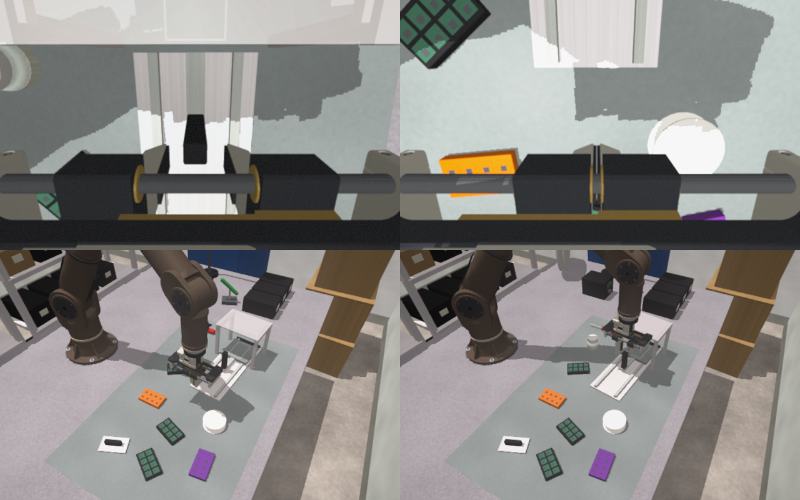

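```bash
python3 - <<'E'
from h import *
P=pose(); p=viewer.camera_params("wrist"); K=np.array(p["mtx"]); 
T=np.eye(4);T[:3,:3]=R.from_euler("xyz",[-np.pi/2,0,-.1]).as_matrix();T[:3,3]=[650.1,162.3,87.5]
C=T@np.array(p["mount"])
print(proj([[650.1,162.3,87.5],[649.3,163,120],[649.3,163,105]],K,C))
im=cv2.imread("pics/w2.png"); cv2.imwrite("pics/w2c.png",cv2.resize(im[150:290,200:420],None,fx=3.5,fy=3.5))
d=viewer.grab_frame("scene")
E
```

```text
[[313.25570217 221.79485352]
 [311.35546861 244.45070089]
 [311.58249242 232.59551212]]
```

View pics/w2c.png

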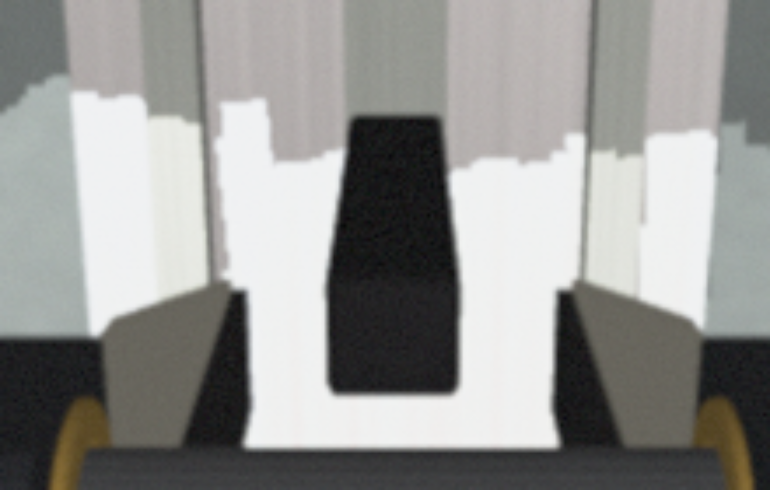

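```bash
python3 - <<'E'
from h import *
im,d,K,C=grab("wrist","w4")
T=pose()
Ti=np.linalg.inv(T)
for v in range(215,290,5):
    for u in (306,312,318):
        p=dep([[u,v]],d,K,C); q=(Ti@np.r_[p[0],1])[:3]; print(u,v,im[v,u],d[v,u].round(1),q.round(1))
cv2.imwrite("pics/w4c.png",cv2.resize(im[200:300,220:420,::-1],None,fx=4,fy=4))
E
```

```text
306 215 [207 216 213] 298.1 [ -6.5  85.3 -27.7]
312 215 [203 213 209] 298.8 [ -1.3  86.  -28. ]
318 215 [202 212 208] 299.3 [  3.8  86.5 -28.2]
306 220 [204 214 210] 299.0 [ -6.5  84.9 -32.2]
312 220 [202 211 209] 300.9 [ -1.3  86.8 -32.9]
318 220 [200 209 205] 299.6 [  3.8  85.6 -32.4]
306 225 [202 211 206] 301.5 [ -6.5  86.  -37.2]
312 225 [200 211 206] 302.2 [ -1.3  86.7 -37.5]
318 225 [200 211 206] 302.2 [  3.9  86.7 -37.5]
306 230 [151 153 144] 170.0 [ -3.4 -36.9  10.5]
312 230 [199 211 207] 302.5 [ -1.3  85.8 -41.8]
318 230 [198 208 204] 302.9 [  3.9  86.1 -41.9]
306 235 [129 124 116] 164.6 [ -3.3 -42.6  10.4]
312 235 [41 39 41] 168.7 [ -0.5 -38.8   8.7]
318 235 [34 34 32] 168.6 [  2.4 -38.9   8.8]
306 240 [130 123 116] 158.8 [ -3.1 -48.5  10.6]
312 240 [43 41 40] 163.5 [ -0.4 -44.2   8.6]
318 240 [36 34 35] 162.0 [  2.4 -45.6   9.2]
306 245 [124 123 111] 154.2 [ -3.  -53.4  10.4]
312 245 [43 39 41] 156.5 [ -0.4 -51.3   9.4]
318 245 [32 30 32] 157.3 [  2.3 -50.6   9. ]
306 250 [121 118 108] 149.1 [ -2.9 -58.7  10.6]
312 250 [44 44 44] 152.1 [ -0.3 -56.    9.2]
318 250 [39 36 35
[... 335 characters left out ...]
1.5 -113.9   33.6]
312 265 [39 37 40] 139.0 [ -0.3 -69.6   9.4]
318 265 [32 31 33] 140.3 [  2.2 -68.5   8.8]
306 270 [122  98  49] 86.0 [  -1.4 -117.4   34.2]
312 270 [36 38 34] 135.9 [ -0.2 -72.9   9. ]
318 270 [29 28 28] 136.4 [  2.1 -72.5   8.8]
306 275 [136 110  59] 85.3 [  -1.4 -118.5   33.4]
312 275 [43 43 45] 131.9 [ -0.2 -77.1   9.2]
318 275 [31 34 34] 132.7 [  2.1 -76.4   8.8]
306 280 [145 118  61] 84.0 [  -1.4 -120.    32.9]
312 280 [61 61 63] 89.7 [ 1.000e-01 -1.149e+02  2.990e+01]
318 280 [61 61 63] 89.0 [   1.6 -115.5   30.3]
306 285 [152 122  62] 82.6 [  -1.3 -121.5   32.5]
312 285 [75 75 77] 86.5 [ 1.000e-01 -1.181e+02  3.040e+01]
318 285 [75 75 77] 87.9 [   1.6 -116.8   29.6]
```

View pics/w4c.png

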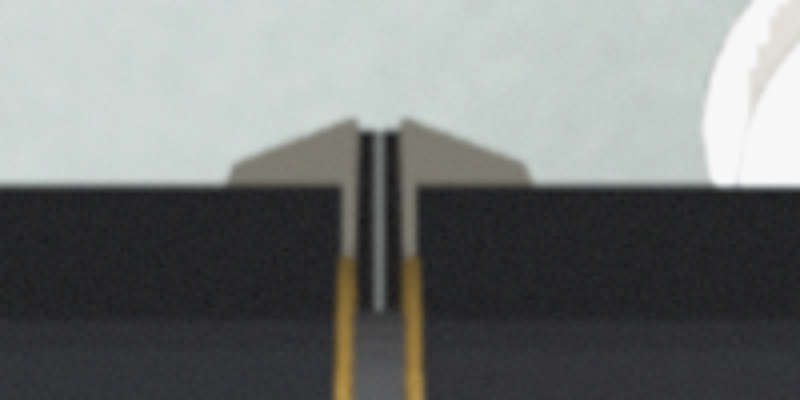

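Emit:
{"op": "jog_arm", "data": {"steps": [[1, [0, -25, 0], [0, 0, 0]], [1, [0, -25, 0], [0, 0, 0]], [1, [0, -25, 30], [0, 0, 0]], [1, [0, -25, 65], [0, 0, 0]], [1, [0, -25, 100], [0, 0, 0]], [1, [0, -25, 135], [0, 0, 0]], [1, [0, -25, 170], [0, 0, 0]], [1, [0, -25, 200], [0, 0, 0]], [1, [0, -25, 221], [0, 0, 0]], [1, [0, -25, 221], [0, 0, 0]], [1, [0, -25, 221], [0, 0, 0]], [1, [0, -25, 221], [0, 0, 0]]]}}

```text
time: 6.42
ee_pos: [650.1, 161.3, 112.4]
tool_rot: [-1.572, -0.0, -0.101]
force: [0.2, 0.1, 0.2]
width: 0.826
```

```bash
python3 to.py 649.5 163.5 50 -0.098
```

```text
t 6.42 at [650.1 161.3 112.4] [-1.572 -0.    -0.101] w 0.826 | shift [-0.8 62.4  2.2] turn [ 0.01 -0.03  0.  ]
```

Emit:
{"op": "jog_arm", "data": {"steps": [[1, [0, 15, 2], [0, 0, 0]], [1, [0, 30, 2], [0, 0, 0]], [1, [0, 46, 2], [0, 0, 0]], [1, [0, 62, 2], [0, 0, 0]], [1, [0, 62, 2], [0, 0, 0]], [0, [0, 62, 2], [0, 0, 0]], [0, [0, 62, 2], [0, 0, 0]], [0, [0, 62, 2], [0, 0, 0]], [0, [0, 62, 2], [0, 0, 0]], [0, [0, 62, 2], [0, 0, 0]], [0, [0, 62, 2], [0, 0, 0]], [0, [0, 62, 2], [0, 0, 0]]]}}

```text
time: 7.42
ee_pos: [650.4, 164.4, 50.7]
tool_rot: [-1.571, -0.0, -0.1]
force: [-0.7, -0.3, 0.4]
width: 0.54
```

Emit:
{"op": "jog_arm", "data": {"steps": [[0, [0, 0, 0], [0, 0, 0]], [0, [0, 0, 0], [0, 0, 0]], [0, [0, 0, 0], [0, 0, 0]], [0, [0, 0, 0], [0, 0, 0]], [0, [0, 0, 0], [0, 0, 0]]]}}

```text
time: 7.83
ee_pos: [649.2, 164.4, 50.3]
tool_rot: [-1.571, 0.002, -0.1]
force: [-6.5, -1.4, 2.7]
width: 0.215
```

Emit:
{"op": "jog_arm", "data": {"steps": [[0, [0, 0, -8], [0, 0, 0]], [0, [0, 0, -20], [0, 0, 0]], [0, [0, 0, -36], [0, 0, 0]], [0, [0, 0, -54], [0, 0, 0]], [0, [0, 0, -74], [0, 0, 0]], [0, [0, 0, -94], [0, 0, 0]], [0, [0, 0, -114], [0, 0, 0]], [0, [0, 0, -134], [0, 0, 0]], [0, [0, 0, -154], [0, 0, 0]], [0, [0, 0, -170], [0, 0, 0]], [0, [0, 0, -184], [0, 0, 0]], [0, [0, 0, -196], [0, 0, 0]]]}}

```text
time: 8.83
ee_pos: [629.6, -32.0, 50.3]
tool_rot: [-1.571, 0.002, -0.1]
force: [-5.7, 2.3, 3.6]
width: 0.217
```

Emit:
{"op": "jog_arm", "data": {"steps": [[0, [0, 0, -8], [0, 0, 0]], [0, [0, 0, -14], [0, 0, 0]], [0, [0, 0, -20], [0, 0, 0]], [0, [0, 0, -24], [0, 0, 0]], [0, [0, 0, -27], [0, 0, 0]], [0, [0, 0, -27], [0, 0, 0]], [0, [0, 0, -27], [0, 0, 0]], [0, [0, 0, -27], [0, 0, 0]]]}}

```text
time: 9.5
ee_pos: [628.5, -43.5, 50.0]
tool_rot: [-1.556, 0.003, -0.09]
force: [-3.0, 33.5, 4.3]
width: 0.218
```

```bash
python3 - <<'E'
from h import *
print(sense()["force"])
b=grab("scene","s5")
E
python3 to.py 628 -55 50 -0.1
```

```text
[-3.03843243 33.51535758  4.26191586]
t 9.55 at [628.4 -43.5  50. ] [-1.556  0.003 -0.09 ] w 0.217 | shift [  0.6  -0.1 -11.5] turn [-0.16  0.11 -0.03]
```

View pics/s5.png

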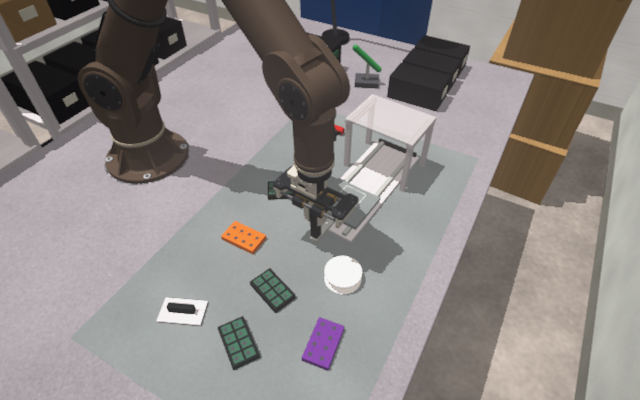

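Emit:
{"op": "jog_arm", "data": {"steps": [[0, [0, 0, 8], [0, 0, 0]], [0, [0, 0, 11], [0, 0, 0]], [0, [0, 0, 11], [0, 0, 0]], [0, [0, 0, 11], [0, 0, 0]], [1, [0, 0, 11], [0, 0, 0]], [1, [0, 0, 11], [0, 0, 0]], [1, [0, 0, 11], [0, 0, 0]], [1, [0, 0, 11], [0, 0, 0]], [1, [0, 0, 11], [0, 0, 0]], [1, [0, -30, 11], [0, 0, 0]], [1, [0, -70, 11], [0, 0, 0]], [1, [0, -110, 11], [0, 0, 0]]]}}

```text
time: 10.55
ee_pos: [628.2, -47.1, 160.9]
tool_rot: [-1.572, 0.002, -0.1]
force: [1.2, 0.5, 0.7]
width: 0.75
```

```bash
python3 - <<'E'
from h import *
E
python3 to.py 628 -45 260 -0.1
```

```text
t 10.55 at [628.2 -47.1 160.9] [-1.572  0.002 -0.1  ] w 0.75 | shift [ -0.6 -99.1   2. ] turn [ 0.01 -0.01 -0.03]
```

Emit:
{"op": "jog_arm", "data": {"steps": [[1, [0, -40, 20], [0, 0, 0]], [1, [0, -80, 40], [0, 0, 0]], [1, [0, -120, 60], [0, 0, 0]], [1, [0, -120, 60], [0, 0, 0]], [1, [0, -120, 60], [0, 0, 0]], [1, [0, -120, 60], [0, 0, 0]], [1, [0, -120, 60], [0, 0, 0]]]}}

```text
time: 11.13
ee_pos: [634.3, 12.1, 278.9]
tool_rot: [-1.572, 0.002, -0.101]
force: [0.6, -0.3, -0.1]
width: 1.0
```

```bash
python3 - <<'E'
from h import *
grab("wrist","w6");grab("scene","s6");
print(sense()["ee_pos"])
E
```

```text
[634.24150729  11.97247705 278.75304269]
```

View pics/w6.png

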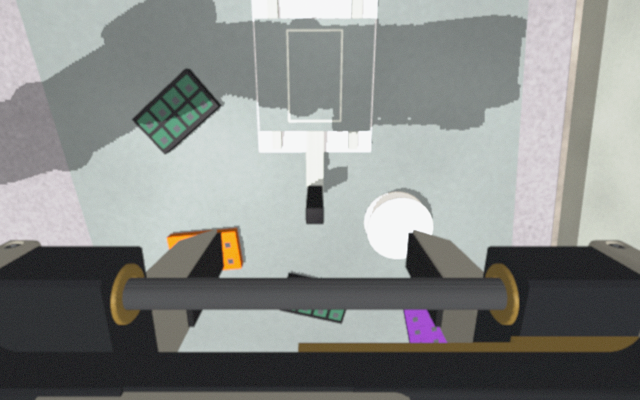

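View pics/s6.png

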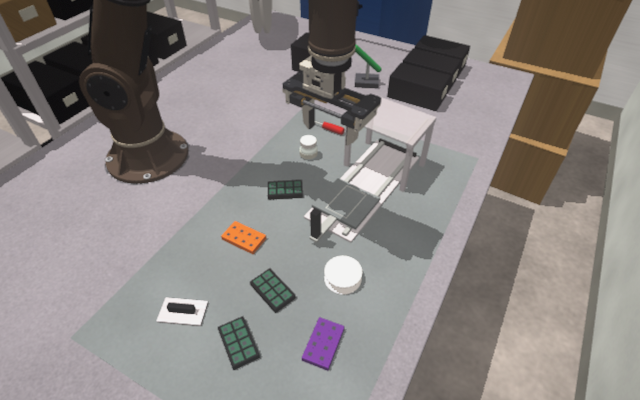

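```bash
python3 - <<'E'
from h import *
K,C=cam("wrist")
im=cv2.imread("pics/w6.png"); c=im[10:160,240:390]; cv2.imwrite("pics/w6c.png",cv2.resize(c,None,fx=4,fy=4,interpolation=cv2.INTER_CUBIC))
P=plane([[288.5,30],[342,30],[342,122],[289,122]],K,C,30)[:,:2];print(P.round(1),P.mean(0), np.linalg.norm(P[0]-P[1]),np.linalg.norm(P[1]-P[2]))
v=(P[0]+P[1]-P[2]-P[3]);print(np.degrees(np.arctan2(v[1],v[0])))
h=cv2.cvtColor(im,cv2.COLOR_BGR2HSV)
g=(h[...,0]>60)&(h[...,0]<95)&(h[...,1]>60)&(h[...,2]<140);g=cv2.morphologyEx(g.astype(np.uint8),cv2.MORPH_CLOSE,np.ones((5,5)));g[225:]=0
print(rect(g,K,C,16))
dk=((im.max(2)<62)).astype(np.uint8); dk[:60]=0; dk[160:]=0; dk[:,230:]=0
print(rect(cv2.morphologyEx(dk|g,cv2.MORPH_CLOSE,np.ones((5,5))),K,C,16))
E
```

```text
[[618.3 154.8]
 [680.4 148.5]
 [672.2  43. ]
 [606.1  49.7]] [644.26149095  98.99204616] 62.41146649009255 105.77133026195982
84.43855217583157
[(459.5, 75.5, 92.8, 48.4, 0.58, [176.0, 116.0])]
[(462.0, 75.6, 100.8, 59.5, 0.582, [176.0, 111.0])]
```

View pics/w6c.png

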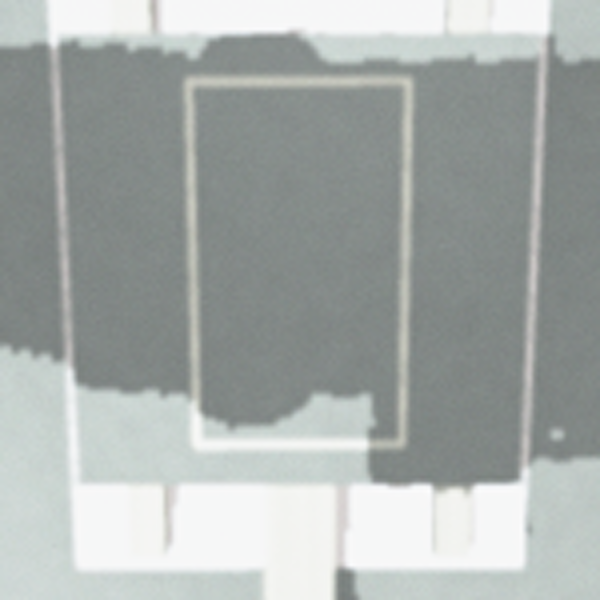

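```bash
python3 to.py 462 75.6 60 -0.989
```

```text
t 11.23 at [634.2  12.  278.8] [-1.572  0.003 -0.101] w 0.997 | shift [-177.2  219.2   46.1] turn [ 0.02 10.17 -0.02]
```

Emit:
{"op": "jog_arm", "data": {"steps": [[1, [-22, 20, 6], [0, 1.3, 0]], [1, [-45, 40, 12], [0, 2.6, 0]], [1, [-67, 65, 18], [0, 3.9, 0]], [1, [-90, 90, 24], [0, 5.2, 0]], [1, [-112, 115, 30], [0, 6.5, 0]], [1, [-135, 145, 36], [0, 7.8, 0]], [1, [-157, 170, 42], [0, 9.1, 0]], [1, [-177, 195, 46], [0, 10.2, 0]], [1, [-177, 219, 46], [0, 10.2, 0]], [1, [-177, 219, 46], [0, 10.2, 0]], [1, [-177, 219, 46], [0, 10.2, 0]], [1, [-177, 219, 46], [0, 10.2, 0]]]}}

```text
time: 12.23
ee_pos: [464.8, 75.7, 62.2]
tool_rot: [-1.57, -0.001, -0.991]
force: [0.7, 0.3, 0.4]
width: 1.001
```

```bash
cat > look.py <<'E'
import sys
from h import *
n=sys.argv[1]; z=float(sys.argv[2])
im,d,K,C=grab("wrist",n); s=sense()
h=cv2.cvtColor(im,cv2.COLOR_RGB2HSV)
g=((h[...,0]>60)&(h[...,0]<95)&(h[...,1]>60)&(h[...,2]<150)).astype(np.uint8)
g[262:]=0
g=cv2.morphologyEx(g,cv2.MORPH_CLOSE,np.ones((7,7)))
print(s["time"],s["ee_pos"].round(1),s["tool_rot"].round(3))
for r in rect(g,K,C,z,300): print(r)
E
python3 look.py w7 16;  python3 to.py 462 75.6 -32 -0.989
```

```text
12.2833 [465.2  76.   62.6] [-1.569e+00 -1.000e-03 -9.910e-01]
(470.5, 81.9, 66.8, 47.7, 0.589, [313.0, 187.0])
t 12.28 at [465.2  76.   62.6] [-1.569e+00 -1.000e-03 -9.910e-01] w 0.999 | shift [-1.5 94.6 -3. ] turn [-0.02 -0.02  0.01]
```

View pics/w7.png

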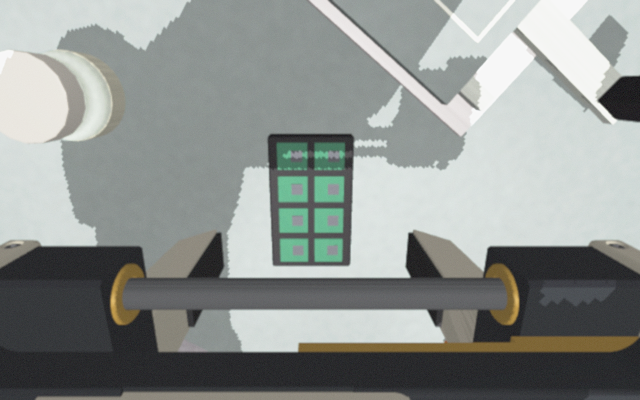

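```bash
python3 - <<'E'
from h import *
K,C=cam("wrist")
P=plane([[270,140],[352,140],[349.5,264.5],[275,264.5]],K,C,16)[:,:2]; print(P.round(1),P.mean(0)); v=P[0]+P[1]-P[2]-P[3]; print(np.arctan2(v[1],v[0]),np.linalg.norm(v)/2)
E
python3 to.py 463 75.6 -32 -0.985
```

```text
[[484.5 124.4]
 [515.7  77. ]
 [436.   23.4]
 [404.4  71.5]] [460.151848    74.07115608]
0.5879528053621494 96.03123562607051
t 12.28 at [465.2  76.   62.6] [-1.569e+00 -1.000e-03 -9.910e-01] w 0.999 | shift [-1.  94.6 -2.2] turn [-0.02 -0.07  0.01]
```

Emit:
{"op": "jog_arm", "data": {"steps": [[1, [-1.5, 30, -3], [0, 0, 0]], [1, [-1.5, 60, -3], [0, 0, 0]], [1, [-1.5, 80, -3], [0, 0, 0]], [1, [-1.5, 88, -3], [0, 0, 0]], [1, [-1.5, 94, -3], [0, 0, 0]], [1, [-1.5, 94, -3], [0, 0, 0]], [1, [-1.5, 94, -3], [0, 0, 0]], [0, [-1.5, 94, -3], [0, 0, 0]], [0, [-1.5, 94, -3], [0, 0, 0]], [0, [-1.5, 94, -3], [0, 0, 0]], [0, [-1.5, 94, -3], [0, 0, 0]], [0, [-1.5, 94, -3], [0, 0, 0]]]}}

```text
time: 13.28
ee_pos: [460.4, 76.2, -32.3]
tool_rot: [-1.57, -0.0, -0.99]
force: [0.2, 0.6, -0.6]
width: 0.687
```

Emit:
{"op": "jog_arm", "data": {"steps": [[0, [0, 0, 0], [0, 0, 0]], [0, [0, 0, 0], [0, 0, 0]], [0, [0, 0, 0], [0, 0, 0]], [0, [0, 0, 0], [0, 0, 0]]]}}

```text
time: 13.62
ee_pos: [460.4, 76.2, -32.4]
tool_rot: [-1.57, 0.0, -0.99]
force: [-1.0, 0.3, 6.4]
width: 0.648
```

Emit:
{"op": "jog_arm", "data": {"steps": [[0, [0, -5, 0], [0, 0, 0]], [0, [0, -15, 0], [0, 0, 0]], [0, [0, -30, 0], [0, 0, 0]], [0, [0, -50, 0], [0, 0, 0]], [0, [0, -70, 0], [0, 0, 0]], [0, [0, -90, 0], [0, 0, 0]], [0, [0, -110, 0], [0, 0, 0]], [0, [0, -110, 0], [0, 0, 0]], [0, [0, -110, 0], [0, 0, 0]], [0, [0, -110, 0], [0, 0, 0]]]}}

```text
time: 14.45
ee_pos: [459.8, 76.2, 77.3]
tool_rot: [-1.571, 0.0, -0.99]
force: [-0.1, -0.4, -1.6]
width: 0.649
```

```bash
python3 look.py w8 93;python3 to.py 643 99.7 75 -0.098; python3 to.py 643 99.7 1 -0.098
```

```text
14.5 [459.5  76.   76.9] [-1.572  0.    -0.99 ]
(465.2, 59.7, 26.7, 23.8, -0.989, [343.0, 241.0])
(447.5, 86.5, 26.5, 23.8, -0.989, [286.0, 240.0])
(490.0, 76.2, 26.6, 24.0, -0.989, [344.0, 189.0])
(472.4, 102.8, 26.6, 24.0, -0.989, [284.0, 189.0])
t 14.5 at [459.5  76.   76.9] [-1.572  0.    -0.99 ] w 0.65 | shift [ 80.9   1.7 166.4] turn [ 1.000e-02 -1.022e+01 -1.000e-02]
t 14.5 at [459.5  76.   76.9] [-1.572  0.    -0.99 ] w 0.65 | shift [ 80.9  75.7 166.5] turn [ 1.000e-02 -1.022e+01 -1.000e-02]
```

View pics/w8.png

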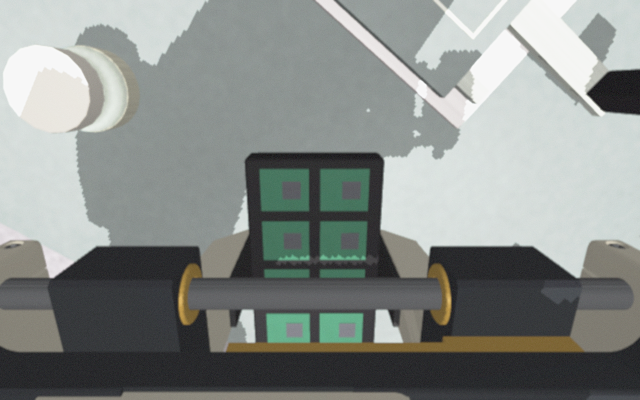

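```bash
python3 - <<'E'
from h import *
K,C=cam("wrist");Ti=np.linalg.inv(pose())
P=plane([[343,241],[286,240],[344,189],[284,189],[248,160],[382,160]],K,C,125)
for p in P: print((Ti@np.r_[p,1])[:3].round(1))
E
```

```text
[ 13.9 -48.1  10.4]
[-12.2 -48.1  10.9]
[ 13.8 -48.1  35.3]
[-12.5 -48.1  35.2]
[-27.5 -48.1  48.1]
[ 29.7 -48.2  48.2]
```

Emit:
{"op": "jog_arm", "data": {"steps": [[0, [5, 0, 15], [0, -1, 0]], [0, [14, 0, 32], [0, -2.2, 0]], [0, [26, 0, 52], [0, -3.5, 0]], [0, [38, 0, 78], [0, -4.8, 0]], [0, [50, 0, 104], [0, -6.1, 0]], [0, [62, 0, 128], [0, -7.4, 0]], [0, [72, 0, 148], [0, -8.7, 0]], [0, [79, 0, 162], [0, -9.8, 0]], [0, [82, 0, 167], [0, -10.2, 0]], [0, [82, 0, 167], [0, -10.2, 0]], [0, [82, 0, 167], [0, -10.2, 0]], [0, [82, 0, 167], [0, -10.2, 0]]]}}

```text
time: 15.5
ee_pos: [643.6, 98.9, 76.5]
tool_rot: [-1.571, 0.002, -0.102]
force: [-0.2, 0.9, -1.9]
width: 0.648
```

```bash
python3 look.py w9 93;python3 to.py 642.5 101.5 -1 -0.098
```

```text
15.55 [643.7  99.   76.8] [-1.571  0.002 -0.101]
(659.4, 92.5, 26.3, 23.7, -0.1, [343.0, 240.0])
(627.8, 95.7, 26.4, 23.7, -0.1, [285.0, 240.0])
(662.4, 121.9, 26.3, 23.9, -0.101, [344.0, 189.0])
(630.8, 125.4, 26.5, 23.3, -0.101, [284.0, 189.0])
t 15.55 at [643.7  99.   76.8] [-1.571  0.002 -0.101] w 0.647 | shift [-1.3 77.8  2.4] turn [ 0.   -0.04 -0.02]
```

View pics/w9.png

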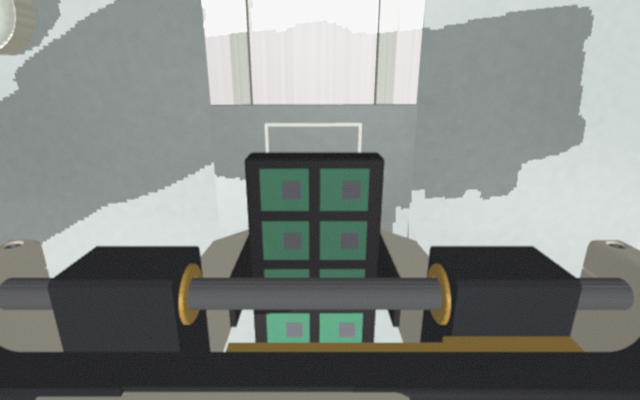

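```bash
python3 - <<'E'
from h import *
K,C=cam("wrist");P=plane([[265.5,125],[360.5,125]],K,C,30);print(P,np.linalg.norm(P[0]-P[1]));m=P.mean(0)[:2];print(m-52.5*np.array([.098,.995]))
E
```

```text
[[616.29523697 154.37719029  30.        ]
 [680.96309554 147.8506321   30.        ]] 64.99636831185069
[643.48416626  98.87641119]
```

Emit:
{"op": "jog_arm", "data": {"steps": [[0, [-1, 15, 2], [0, 0, 0]], [0, [-1, 35, 2], [0, 0, 0]], [0, [-1, 52, 2], [0, 0, 0]], [0, [-1, 65, 2], [0, 0, 0]], [0, [-1, 73, 2], [0, 0, 0]], [0, [-1, 78, 2], [0, 0, 0]], [0, [-1, 78, 2], [0, 0, 0]], [0, [-1, 78, 2], [0, 0, 0]], [0, [-1, 78, 2], [0, 0, 0]]]}}

```text
time: 16.3
ee_pos: [644.8, 101.3, 0.4]
tool_rot: [-1.57, -0.001, -0.1]
force: [-0.1, -0.8, -2.3]
width: 0.648
```

```bash
python3 to.py 642.5 100.8 -2.4 -0.098
```

```text
t 16.3 at [6.448e+02 1.013e+02 4.000e-01] [-1.57e+00 -1.00e-03 -1.00e-01] w 0.648 | shift [-2.2  2.8 -0.7] turn [-0.01 -0.02  0.02]
```

Emit:
{"op": "jog_arm", "data": {"steps": [[0, [-2, 0, -0.5], [0, 0, 0]], [0, [-2, 2, -0.5], [0, 0, 0]], [0, [-2, 2, -0.5], [0, 0, 0]], [0, [-2, 2, -0.5], [0, 0, 0]], [1, [-2, 2, -0.5], [0, 0, 0]], [1, [-2, 2, -0.5], [0, 0, 0]], [1, [-2, 2, -0.5], [0, 0, 0]], [1, [-2, 2, -0.5], [0, 0, 0]], [1, [-2, 2, -0.5], [0, 0, 0]], [1, [-2, -20, -0.5], [0, 0, 0]], [1, [-2, -55, -0.5], [0, 0, 0]], [1, [-2, -90, -0.5], [0, 0, 0]]]}}

```text
time: 17.3
ee_pos: [640.9, 100.7, 89.4]
tool_rot: [-1.572, 0.003, -0.1]
force: [0.7, -0.0, 0.2]
width: 1.001
```

Emit:
{"op": "jog_arm", "data": {"steps": [[1, [0, -40, -20], [0, 0, 0]], [1, [0, -80, -50], [0, 0, 0]], [1, [0, -120, -80], [0, 0, 0]], [1, [0, -130, -80], [0, 0, 0]], [1, [0, -130, -80], [0, 0, 0]], [1, [0, -130, -80], [0, 0, 0]], [1, [0, -130, -80], [0, 0, 0]]]}}

```text
time: 17.88
ee_pos: [633.6, 22.2, 218.7]
tool_rot: [-1.57, 0.001, -0.099]
force: [0.6, 1.7, -1.1]
width: 1.001
```

```bash
python3 look.py w10 46; python3 - <<'E'
from h import *
im,d,K,C=grab("scene","s10")
E
```

```text
17.9333 [633.3  22.5 218. ] [-1.571  0.002 -0.099]
(642.5, 99.6, 91.7, 48.1, 1.472, [315.0, 84.0])
```

View pics/w10.png

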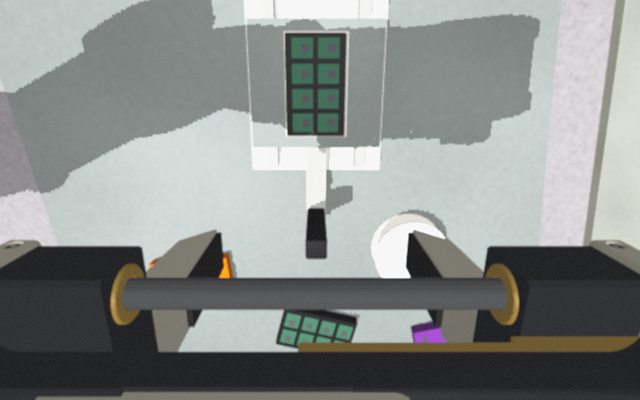

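View pics/s10.png

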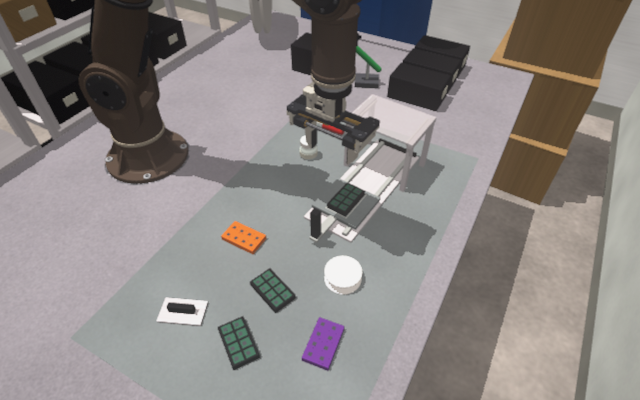

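```bash
python3 to.py 611 -220 60 1.234
```

```text
t 17.98 at [633.2  22.6 217.8] [-1.571  0.003 -0.098] w 0.999 | shift [   2.2  157.8 -243.6] turn [ -0.02 -15.27  -0.03]
```

Emit:
{"op": "jog_arm", "data": {"steps": [[1, [0, 0, -25], [0, -1.4, 0]], [1, [0, 0, -50], [0, -2.8, 0]], [1, [0, 0, -75], [0, -4.2, 0]], [1, [0, 0, -100], [0, -5.6, 0]], [1, [0, 0, -125], [0, -7, 0]], [1, [0, 0, -150], [0, -8.4, 0]], [1, [0, 10, -175], [0, -9.8, 0]], [1, [1, 35, -200], [0, -11.2, 0]], [1, [2, 65, -225], [0, -12.6, 0]], [1, [2, 95, -243], [0, -14, 0]], [1, [2, 125, -243], [0, -15.3, 0]], [1, [2, 150, -243], [0, -15.3, 0]]]}}

```text
time: 18.98
ee_pos: [609.9, -221.5, 65.7]
tool_rot: [-1.567, 0.0, 1.241]
force: [0.3, 1.2, 0.2]
width: 1.0
```

Emit:
{"op": "jog_arm", "data": {"steps": [[1, [0, 0, 0], [0, 0, 0]], [1, [0, 0, 0], [0, 0, 0]], [1, [0, 0, 0], [0, 0, 0]]]}}

```text
time: 19.23
ee_pos: [612.7, -220.0, 70.2]
tool_rot: [-1.571, -0.0, 1.236]
force: [0.5, -0.0, 0.7]
width: 1.001
```

```bash
python3 look.py w11 16;  python3 to.py 611 -220 -32 1.234
```

```text
19.2833 [ 613.2 -220.3   71. ] [-1.573 -0.     1.236]
(599.3, -350.8, 48.3, 44.4, 0.978, [144.0, 230.0])
(612.2, -220.8, 92.3, 48.1, -0.346, [318.0, 183.0])
t 19.28 at [ 613.2 -220.3   71. ] [-1.573 -0.     1.236] w 1.001 | shift [ -0.5 103.    2.4] turn [0.02 0.02 0.  ]
```

View pics/w11.png

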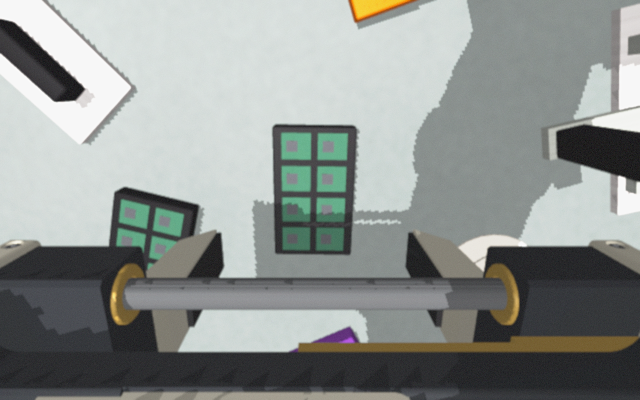

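Emit:
{"op": "jog_arm", "data": {"steps": [[1, [-1, 30, 1], [0, 0.1, 0]], [1, [-1, 60, 1], [0, 0.1, 0]], [1, [-1, 84, 1], [0, 0.1, 0]], [1, [-1, 96, 1], [0, 0.1, 0]], [1, [-1, 102, 1], [0, 0.1, 0]], [1, [-1, 102, 1], [0, 0.1, 0]], [1, [-1, 102, 1], [0, 0.1, 0]], [0, [-1, 102, 1], [0, 0.1, 0]], [0, [-1, 102, 1], [0, 0.1, 0]], [0, [-1, 102, 1], [0, 0.1, 0]], [0, [-1, 102, 1], [0, 0.1, 0]], [0, [-1, 102, 1], [0, 0.1, 0]]]}}

```text
time: 20.28
ee_pos: [610.8, -221.3, -32.1]
tool_rot: [-1.571, -0.0, 1.227]
force: [0.5, 0.1, -0.4]
width: 0.687
```

Emit:
{"op": "jog_arm", "data": {"steps": [[0, [0, 0, 0], [0, 0, 0]], [0, [0, 0, 0], [0, 0, 0]], [0, [0, 0, 0], [0, 0, 0]], [0, [0, 0, 0], [0, 0, 0]], [0, [0, 0, 0], [0, 0, 0]]]}}

```text
time: 20.7
ee_pos: [610.7, -221.2, -32.3]
tool_rot: [-1.571, -0.0, 1.227]
force: [-1.4, 0.6, 5.3]
width: 0.653
```

Emit:
{"op": "jog_arm", "data": {"steps": [[0, [0, -5, 0], [0, 0, 0]], [0, [0, -15, 0], [0, 0, 0]], [0, [0, -30, 0], [0, 0, 0]], [0, [0, -50, 0], [0, 0, 0]], [0, [0, -75, 0], [0, 0, 0]], [0, [0, -105, 0], [0, 0, 0]], [0, [0, -135, 0], [0, 0, 0]], [0, [0, -160, 0], [0, 0, 0]], [0, [0, -185, 0], [0, 0, 0]], [0, [0, -200, 0], [0, 0, 0]], [0, [0, -200, 0], [0, 0, 0]], [0, [0, -200, 0], [0, 0, 0]]]}}

```text
time: 21.7
ee_pos: [610.9, -221.5, 168.5]
tool_rot: [-1.573, -0.0, 1.226]
force: [-0.1, 0.3, -1.5]
width: 0.649
```

```bash
cat > hand.py <<'E'
# tray in hand: module centres on tray-top plane, tool frame. arg: name, dz = tray-top height above reported tcp
import sys
from h import *
n=sys.argv[1]; off=float(sys.argv[2]) if len(sys.argv)>2 else 48
im,d,K,C=grab("wrist",n); T=pose(); Ti=np.linalg.inv(T)
h=cv2.cvtColor(im,cv2.COLOR_RGB2HSV)
g=((h[...,0]>60)&(h[...,0]<95)&(h[...,1]>60)&(h[...,2]<200)).astype(np.uint8); g[258:]=0;g[:120]=0;g[:,:240]=0;g[:,390:]=0
for r in rect(g,K,C,T[2,3]+off,400):
    q=Ti@np.r_[r[0],r[1],T[2,3]+off,1]; print("tool",q[:3].round(1),"size",r[2],r[3],"px",r[5])
E
python3 hand.py w12;  python3 to.py 642.5 100.8 168 -0.098
```

```text
tool [ 12.9 -48.    9.2] size 22.1 18.6 px [343.0, 238.0]
tool [-13.7 -48.    9.3] size 21.9 18.6 px [286.0, 238.0]
tool [ 13.  -48.   33.3] size 21.8 19.8 px [344.0, 188.0]
tool [-13.6 -48.   33.3] size 21.9 19.8 px [284.0, 188.0]
t 21.75 at [ 610.1 -221.2  167.2] [-1.57  -0.     1.227] w 0.65 | shift [314.   -0.8  78.2] turn [-0.   15.18 -0.  ]
```

View pics/w12.png

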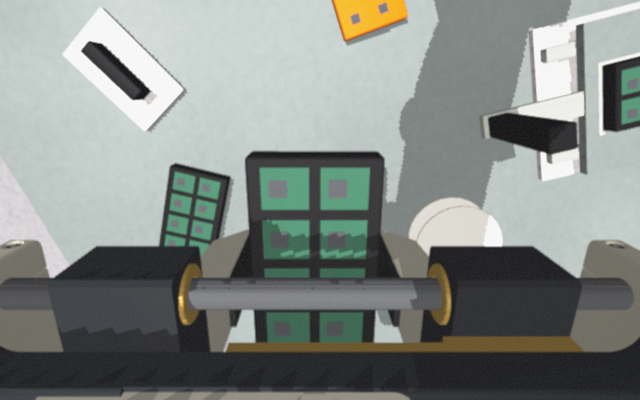

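Emit:
{"op": "jog_arm", "data": {"steps": [[0, [15, 0, 4], [0, 1, 0]], [0, [42, 0, 10], [0, 2.3, 0]], [0, [73, 0, 18], [0, 3.7, 0]], [0, [105, 0, 26], [0, 5.1, 0]], [0, [137, 0, 34], [0, 6.5, 0]], [0, [170, 0, 42], [0, 7.9, 0]], [0, [202, 0, 50], [0, 9.3, 0]], [0, [234, 0, 58], [0, 10.7, 0]], [0, [264, 0, 66], [0, 12.1, 0]], [0, [292, 0, 72], [0, 13.5, 0]], [0, [308, 0, 77], [0, 14.8, 0]], [0, [314, 0, 78], [0, 15.2, 0]]]}}

```text
time: 22.75
ee_pos: [641.6, 105.7, 165.2]
tool_rot: [-1.57, 0.004, -0.101]
force: [0.1, 0.1, -1.1]
width: 0.651
```

Emit:
{"op": "jog_arm", "data": {"steps": [[0, [0, 0, 0], [0, 0, 0]], [0, [0, 0, 0], [0, 0, 0]], [0, [0, 0, 0], [0, 0, 0]], [0, [0, 0, 0], [0, 0, 0]]]}}

```text
time: 23.08
ee_pos: [642.9, 98.9, 167.1]
tool_rot: [-1.572, 0.001, -0.101]
force: [-0.6, -0.0, -2.0]
width: 0.649
```

```bash
python3 hand.py w13;  python3 to.py 642.7 101 16 -0.098
```

```text
tool [ 13.6 -48.   10.8] size 21.7 18.4 px [343.0, 238.0]
tool [-12.6 -48.   10.7] size 21.7 18.4 px [285.0, 238.0]
tool [ 13.7 -48.   34.5] size 21.4 19.6 px [344.0, 188.0]
tool [-12.6 -48.   34.5] size 21.7 19.6 px [284.0, 188.0]
tool [  6.  -48.   58.5] size 9.7 8.7 px [328.0, 134.0]
tool [ -6.3 -48.   58.4] size 10.0 9.1 px [299.0, 134.0]
t 23.13 at [643.   99.  167.3] [-1.571  0.    -0.101] w 0.65 | shift [ -0.4 151.3   2. ] turn [ 0.01 -0.03 -0.  ]
```

View pics/w13.png

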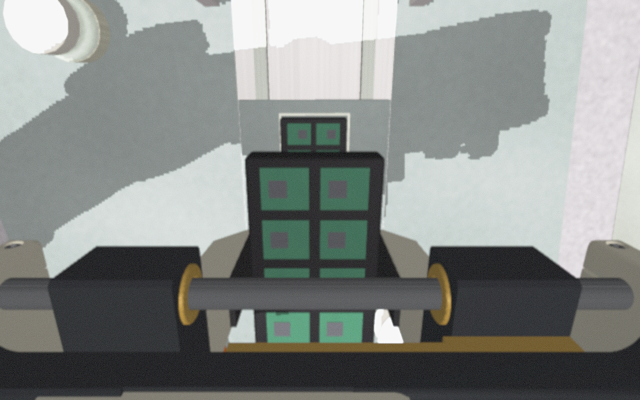

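Emit:
{"op": "jog_arm", "data": {"steps": [[0, [0, 20, 2], [0, 0, 0]], [0, [0, 45, 2], [0, 0, 0]], [0, [0, 75, 2], [0, 0, 0]], [0, [0, 105, 2], [0, 0, 0]], [0, [0, 128, 2], [0, 0, 0]], [0, [0, 142, 2], [0, 0, 0]], [0, [0, 149, 2], [0, 0, 0]], [0, [0, 151, 2], [0, 0, 0]], [0, [0, 151, 2], [0, 0, 0]], [0, [0, 151, 2], [0, 0, 0]], [0, [0, 151, 2], [0, 0, 0]]]}}

```text
time: 24.05
ee_pos: [644.3, 102.6, 17.8]
tool_rot: [-1.57, -0.002, -0.1]
force: [0.2, -0.3, -0.7]
width: 0.649
```

```bash
python3 to.py 642.7 101 13.6 -0.098
```

```text
t 24.05 at [644.3 102.6  17.8] [-1.57  -0.002 -0.1  ] w 0.649 | shift [-1.4  4.2 -1.8] turn [-0.01 -0.02  0.02]
```

Emit:
{"op": "jog_arm", "data": {"steps": [[0, [-1, 2, -1], [0, 0, 0]], [0, [-1, 4, -1], [0, 0, 0]], [0, [-1, 4, -1], [0, 0, 0]], [0, [-1, 4, -1], [0, 0, 0]], [1, [-1, 4, -1], [0, 0, 0]], [1, [-1, 4, -1], [0, 0, 0]], [1, [-1, 4, -1], [0, 0, 0]], [1, [-1, 4, -1], [0, 0, 0]], [1, [-1, 4, -1], [0, 0, 0]], [1, [-1, -20, -1], [0, 0, 0]], [1, [-1, -55, -1], [0, 0, 0]], [1, [-1, -90, -1], [0, 0, 0]]]}}

```text
time: 25.05
ee_pos: [641.1, 101.5, 106.5]
tool_rot: [-1.572, 0.003, -0.1]
force: [1.4, -0.6, -0.1]
width: 0.998
```

Emit:
{"op": "jog_arm", "data": {"steps": [[1, [0, -40, -20], [0, 0, 0]], [1, [0, -80, -50], [0, 0, 0]], [1, [0, -110, -80], [0, 0, 0]], [1, [0, -110, -80], [0, 0, 0]], [1, [0, -110, -80], [0, 0, 0]], [1, [0, -110, -80], [0, 0, 0]], [1, [0, -110, -80], [0, 0, 0]]]}}

```text
time: 25.63
ee_pos: [633.3, 24.2, 214.5]
tool_rot: [-1.57, 0.003, -0.098]
force: [-0.3, 0.6, -0.2]
width: 1.002
```

```bash
python3 look.py w14 62; python3 to.py 618 -360 200 0.986; python3 - <<'E'
from h import *
im,d,K,C=grab("scene","s14")
E
```

```text
25.6833 [633.2  24.4 214.3] [-1.57   0.003 -0.097]
(642.8, 100.8, 91.6, 48.3, 1.468, [316.0, 84.0])
t 25.68 at [633.2  24.4 214.3] [-1.57   0.003 -0.097] w 0.998 | shift [  22.3   14.1 -384. ] turn [ -0.02 -12.42  -0.03]
```

View pics/w14.png

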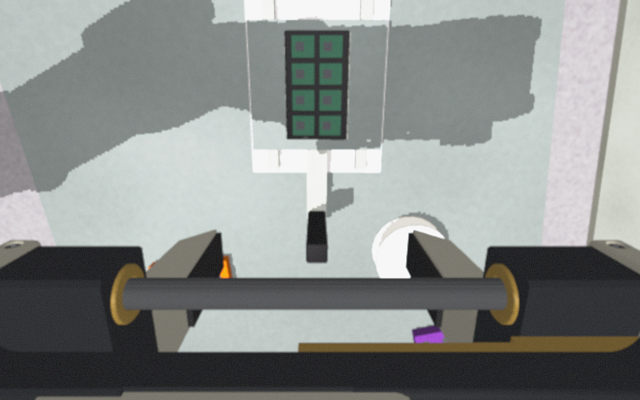

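View pics/s14.png

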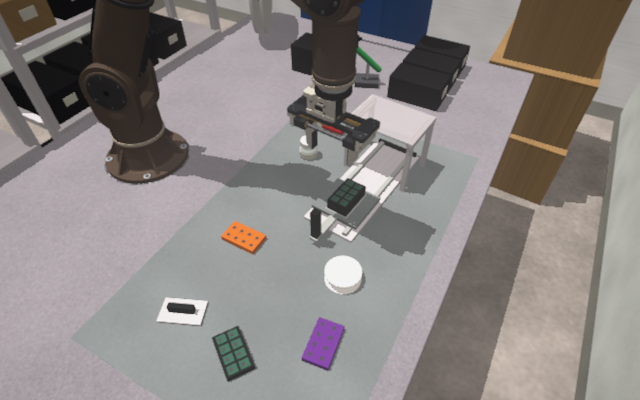

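```bash
python3 - <<'E'
from h import *
K,C=cam("scene"); im=cv2.imread("pics/s14.png"); h=cv2.cvtColor(im,cv2.COLOR_BGR2HSV)
g=((h[...,0]>60)&(h[...,0]<95)&(h[...,1]>60)&(h[...,2]<140)).astype(np.uint8); g[:260]=0
print(rect(cv2.morphologyEx(g,cv2.MORPH_CLOSE,np.ones((5,5))),K,C,16))
E
python3 to.py 621 -385 130 1.0
```

```text
[(620.2, -388.6, 91.8, 47.5, -0.591, [232.0, 351.0])]
t 25.73 at [633.3  24.2 214.3] [-1.571  0.003 -0.097] w 1.0 | shift [  27.8   84.2 -408.5] turn [ -0.02 -12.57  -0.03]
```

Emit:
{"op": "jog_arm", "data": {"steps": [[1, [0, 0, -30], [0, -1.2, 0]], [1, [3, 0, -65], [0, -2.4, 0]], [1, [6, 0, -102], [0, -3.6, 0]], [1, [9, 0, -139], [0, -4.8, 0]], [1, [12, 0, -176], [0, -6, 0]], [1, [15, 0, -213], [0, -7.2, 0]], [1, [18, 0, -250], [0, -8.4, 0]], [1, [21, 10, -287], [0, -9.6, 0]], [1, [24, 30, -324], [0, -10.8, 0]], [1, [27, 50, -360], [0, -11.8, 0]], [1, [29, 70, -390], [0, -12.3, 0]], [1, [29, 84, -411], [0, -12.3, 0]]]}}

```text
time: 26.73
ee_pos: [620.3, -392.0, 128.3]
tool_rot: [-1.567, 0.001, 0.975]
force: [-1.1, 0.8, -0.3]
width: 1.002
```

Emit:
{"op": "jog_arm", "data": {"steps": [[1, [0, 25, 0], [0, 0, 0]], [1, [0, 50, 0], [0, 0, 0]], [1, [0, 60, 0], [0, 0, 0]], [1, [0, 60, 0], [0, 0, 0]], [1, [0, 60, 0], [0, 0, 0]], [1, [0, 60, 0], [0, 0, 0]]]}}

```text
time: 27.23
ee_pos: [623.3, -389.5, 73.8]
tool_rot: [-1.573, -0.0, 0.975]
force: [1.2, -1.2, 0.2]
width: 1.001
```

```bash
python3 look.py w15 16;  python3 to.py 623 -388 -32 0.976
```

```text
27.2833 [ 623.4 -389.7   74.2] [-1.573 -0.     0.974]
(623.7, -388.3, 92.5, 48.2, -0.595, [316.0, 188.0])
t 27.28 at [ 623.4 -389.7   74.2] [-1.573 -0.     0.974] w 0.999 | shift [  1.2 106.2   1.6] turn [ 0.03 -0.02  0.  ]
```

View pics/w15.png

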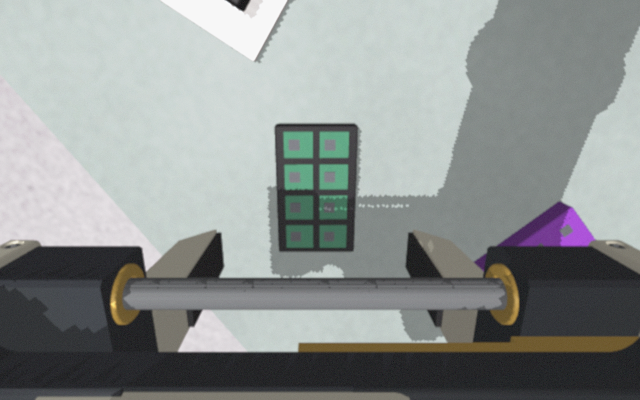

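Emit:
{"op": "jog_arm", "data": {"steps": [[1, [1, 30, -1], [0, 0, 0]], [1, [1, 60, -1], [0, 0, 0]], [1, [1, 85, -1], [0, 0, 0]], [1, [1, 98, -1], [0, 0, 0]], [1, [1, 106, -1], [0, 0, 0]], [1, [1, 106, -1], [0, 0, 0]], [1, [1, 106, -1], [0, 0, 0]], [0, [1, 106, -1], [0, 0, 0]], [0, [1, 106, -1], [0, 0, 0]], [0, [1, 106, -1], [0, 0, 0]], [0, [1, 106, -1], [0, 0, 0]], [0, [1, 106, -1], [0, 0, 0]]]}}

```text
time: 28.28
ee_pos: [623.6, -389.5, -33.2]
tool_rot: [-1.571, -0.0, 0.973]
force: [0.0, 0.5, 0.3]
width: 0.688
```

Emit:
{"op": "jog_arm", "data": {"steps": [[0, [0, 0, 0], [0, 0, 0]], [0, [0, 0, 0], [0, 0, 0]], [0, [0, 0, 0], [0, 0, 0]], [0, [0, 0, 0], [0, 0, 0]], [0, [0, 0, 0], [0, 0, 0]]]}}

```text
time: 28.7
ee_pos: [623.6, -389.4, -33.3]
tool_rot: [-1.571, -0.0, 0.974]
force: [-0.3, 0.0, 3.9]
width: 0.649
```

Emit:
{"op": "jog_arm", "data": {"steps": [[0, [0, -5, 0], [0, 0, 0]], [0, [0, -15, 0], [0, 0, 0]], [0, [0, -30, 0], [0, 0, 0]], [0, [0, -50, 0], [0, 0, 0]], [0, [0, -75, 0], [0, 0, 0]], [0, [0, -105, 0], [0, 0, 0]], [0, [0, -135, 0], [0, 0, 0]], [0, [0, -160, 0], [0, 0, 0]], [0, [0, -185, 0], [0, 0, 0]], [0, [0, -200, 0], [0, 0, 0]], [0, [0, -200, 0], [0, 0, 0]], [0, [0, -200, 0], [0, 0, 0]]]}}

```text
time: 29.7
ee_pos: [623.9, -389.9, 168.4]
tool_rot: [-1.574, -0.0, 0.973]
force: [-1.2, 0.5, -2.0]
width: 0.649
```

```bash
python3 hand.py w16;  python3 to.py 642.5 100 168 -0.098
```

```text
tool [ 13.1 -48.   10.5] size 22.3 19.6 px [343.0, 235.0]
tool [-13.6 -48.   10.5] size 22.0 19.6 px [285.0, 235.0]
tool [ 13.3 -48.   35.4] size 22.0 19.7 px [345.0, 184.0]
tool [-13.6 -48.   35.4] size 22.1 19.7 px [284.0, 184.0]
t 29.75 at [ 623.2 -389.4  166.7] [-1.571 -0.     0.973] w 0.651 | shift [415.5  -1.3 259.3] turn [ 0.   12.28  0.  ]
```

Emit:
{"op": "jog_arm", "data": {"steps": [[0, [10, 0, 6], [0, 0.4, 0]], [0, [28, 0, 18], [0, 1, 0]], [0, [54, 0, 34], [0, 1.8, 0]], [0, [82, 0, 51], [0, 2.6, 0]], [0, [110, 0, 69], [0, 3.4, 0]], [0, [138, 0, 86], [0, 4.2, 0]], [0, [166, 0, 104], [0, 5, 0]], [0, [194, 0, 121], [0, 5.8, 0]], [0, [222, 0, 139], [0, 6.6, 0]], [0, [250, 0, 156], [0, 7.4, 0]], [0, [278, 0, 174], [0, 8.2, 0]], [0, [304, 0, 190], [0, 9, 0]]]}}

```text
time: 30.75
ee_pos: [636.0, -28.9, 165.0]
tool_rot: [-1.57, 0.003, 0.185]
force: [0.3, 0.0, -0.9]
width: 0.653
```

```bash
python3 to.py 642.5 100.5 168 -0.098
```

```text
t 30.75 at [636.  -28.9 165. ] [-1.57   0.003  0.185] w 0.653 | shift [ 30.2  -3.  126. ] turn [-0.01  3.25 -0.03]
```

Emit:
{"op": "jog_arm", "data": {"steps": [[0, [7, -1, 28], [0, 0.8, 0]], [0, [14, -1, 56], [0, 1.6, 0]], [0, [21, -1, 84], [0, 2.4, 0]], [0, [27, -1, 108], [0, 3, 0]], [0, [30, -1, 120], [0, 3.25, 0]], [0, [30, -1, 125], [0, 3.25, 0]], [0, [30, -1, 125], [0, 3.25, 0]], [0, [30, -1, 125], [0, 3.25, 0]], [0, [30, -1, 125], [0, 3.25, 0]], [0, [30, -1, 125], [0, 3.25, 0]]]}}

```text
time: 31.58
ee_pos: [643.5, 95.1, 167.4]
tool_rot: [-1.571, -0.0, -0.098]
force: [0.9, -0.9, -0.3]
width: 0.653
```

```bash
python3 hand.py w17;  python3 to.py 642.5 100.5 32 -0.098
```

```text
tool [ 13.7 -48.   12.1] size 22.0 19.3 px [343.0, 235.0]
tool [-12.8 -48.   12.1] size 21.9 19.3 px [285.0, 235.0]
tool [ 13.8 -48.   36.4] size 21.5 19.9 px [344.0, 184.0]
tool [-12.7 -48.   36.4] size 22.0 19.9 px [284.0, 184.0]
tool [  6.1 -48.   59.5] size 10.5 9.1 px [328.0, 131.0]
tool [ -6.4 -48.   59.6] size 10.5 9.1 px [297.0, 131.0]
t 31.63 at [643.5  95.4 167.5] [-1.571 -0.    -0.097] w 0.652 | shift [ -1.5 135.5   5.1] turn [0.01 0.01 0.  ]
```

View pics/w17.png

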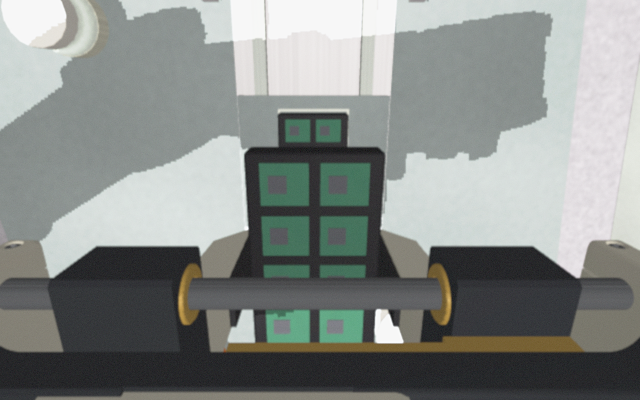

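Emit:
{"op": "jog_arm", "data": {"steps": [[0, [-1, 20, 4], [0, 0, 0]], [0, [-1, 45, 4], [0, 0, 0]], [0, [-1, 75, 4], [0, 0, 0]], [0, [-1, 100, 4], [0, 0, 0]], [0, [-1, 118, 4], [0, 0, 0]], [0, [-1, 128, 4], [0, 0, 0]], [0, [-1, 133, 4], [0, 0, 0]], [0, [-1, 135, 4], [0, 0, 0]], [0, [-1, 135, 4], [0, 0, 0]], [0, [-1, 135, 4], [0, 0, 0]], [0, [-1, 135, 4], [0, 0, 0]]]}}

```text
time: 32.55
ee_pos: [643.7, 101.3, 33.7]
tool_rot: [-1.57, -0.002, -0.096]
force: [0.1, -1.0, -1.4]
width: 0.65
```

```bash
python3 to.py 642.5 100 29.6 -0.098
```

```text
t 32.55 at [643.7 101.3  33.7] [-1.57  -0.002 -0.096] w 0.65 | shift [-1.1  4.1 -1.4] turn [-0.01  0.03  0.02]
```

Emit:
{"op": "jog_arm", "data": {"steps": [[0, [-1, 2, -1], [0, 0, 0]], [0, [-1, 4.5, -1], [0, 0, 0]], [0, [-1, 4.5, -1], [0, 0, 0]], [0, [-1, 4.5, -1], [0, 0, 0]], [1, [-1, 4.5, -1], [0, 0, 0]], [1, [-1, 4.5, -1], [0, 0, 0]], [1, [-1, 4.5, -1], [0, 0, 0]], [1, [-1, 4.5, -1], [0, 0, 0]], [1, [-1, 4.5, -1], [0, 0, 0]], [1, [-1, -20, -1], [0, 0, 0]], [1, [-1, -55, -1], [0, 0, 0]], [1, [-1, -90, -1], [0, 0, 0]]]}}

```text
time: 33.55
ee_pos: [640.7, 100.1, 122.5]
tool_rot: [-1.572, 0.002, -0.096]
force: [0.8, 0.0, -0.0]
width: 0.998
```

Emit:
{"op": "jog_arm", "data": {"steps": [[1, [0, -40, -20], [0, 0, 0]], [1, [0, -80, -50], [0, 0, 0]], [1, [0, -100, -80], [0, 0, 0]], [1, [0, -100, -80], [0, 0, 0]], [1, [0, -100, -80], [0, 0, 0]], [1, [0, -100, -80], [0, 0, 0]], [1, [0, -100, -80], [0, 0, 0]]]}}

```text
time: 34.13
ee_pos: [633.4, 22.5, 220.9]
tool_rot: [-1.57, 0.002, -0.094]
force: [-0.5, 0.7, 0.0]
width: 0.998
```

```bash
python3 look.py w18 78; python3 - <<'E'
from h import *
im,d,K,C=grab("scene","s18"); im=im[:,:,::-1]
h=cv2.cvtColor(np.ascontiguousarray(im),cv2.COLOR_BGR2HSV)
w=((h[...,2]>200)&(h[...,1]<30)).astype(np.uint8); w[:270]=0; w[:,260:]=0
w=cv2.morphologyEx(w,cv2.MORPH_CLOSE,np.ones((15,15)))
print("cover",rect(w,K,C,8))
b=((h[...,2]<70)).astype(np.uint8); b[:285]=0; b[335:]=0; b[:,230:]=0; b[:,140:145]=0
print("bar",rect(b,K,C,30,50))
E
```

```text
34.1833 [633.4  22.6 220.8] [-1.571  0.003 -0.093]
(642.6, 101.8, 91.9, 48.2, 1.478, [316.0, 82.0])
cover [(460.5, -365.2, 100.2, 59.9, 0.409, [182.0, 311.0])]
bar [(467.4, -369.4, 62.4, 19.8, 0.414, [181.0, 308.0])]
```

View pics/w18.png

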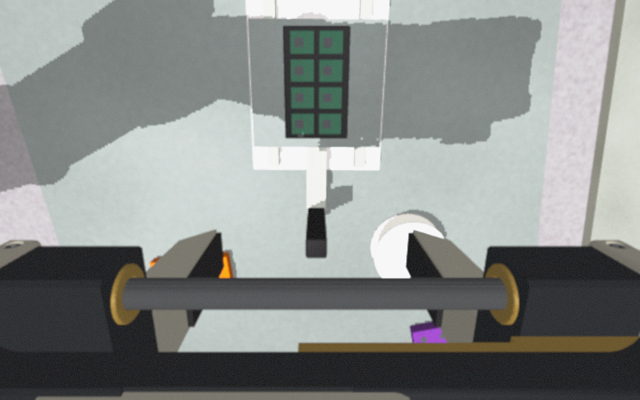

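View pics/s18.png

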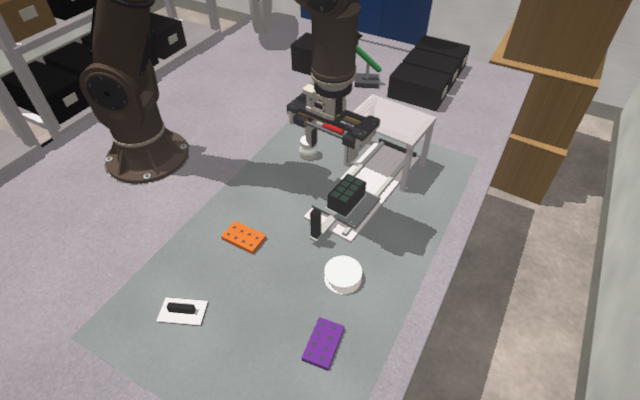

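```bash
python3 to.py 463 -366 80 -1.161
```

```text
t 34.23 at [633.4  22.5 220.8] [-1.571  0.003 -0.093] w 0.998 | shift [-133.1  141.2 -402.7] turn [ 0.02 12.23 -0.03]
```

Emit:
{"op": "jog_arm", "data": {"steps": [[1, [-10, 0, -30], [0, 1, 0]], [1, [-22, 0, -66], [0, 2, 0]], [1, [-34, 0, -102], [0, 3, 0]], [1, [-46, 0, -138], [0, 4.2, 0]], [1, [-58, 0, -174], [0, 5.4, 0]], [1, [-70, 0, -210], [0, 6.6, 0]], [1, [-82, 10, -246], [0, 7.8, 0]], [1, [-94, 30, -282], [0, 9, 0]], [1, [-106, 50, -318], [0, 10.2, 0]], [1, [-117, 70, -352], [0, 11.4, 0]], [1, [-127, 92, -382], [0, 12.2, 0]], [1, [-133, 115, -402], [0, 12.2, 0]]]}}

```text
time: 35.23
ee_pos: [461.4, -369.4, 105.9]
tool_rot: [-1.573, -0.001, -1.167]
force: [0.2, -0.6, 0.1]
width: 1.002
```

Emit:
{"op": "jog_arm", "data": {"steps": [[1, [0, 20, 0], [0, 0, 0]], [1, [0, 26, 0], [0, 0, 0]], [1, [0, 26, 0], [0, 0, 0]], [1, [0, 26, 0], [0, 0, 0]], [1, [0, 26, 0], [0, 0, 0]]]}}

```text
time: 35.65
ee_pos: [464.8, -366.1, 82.4]
tool_rot: [-1.57, -0.001, -1.158]
force: [-0.5, 0.4, -0.1]
width: 1.0
```

```bash
python3 look.py w19 16;  python3 to.py 463 -366 -24 -1.161
```

```text
35.7 [ 464.8 -366.3   82.6] [-1.569e+00 -1.000e-03 -1.158e+00]
t 35.7 at [ 464.8 -366.3   82.6] [-1.569e+00 -1.000e-03 -1.158e+00] w 1.0 | shift [ -1.1 106.6  -1.7] turn [-0.02  0.03  0.01]
```

View pics/w19.png

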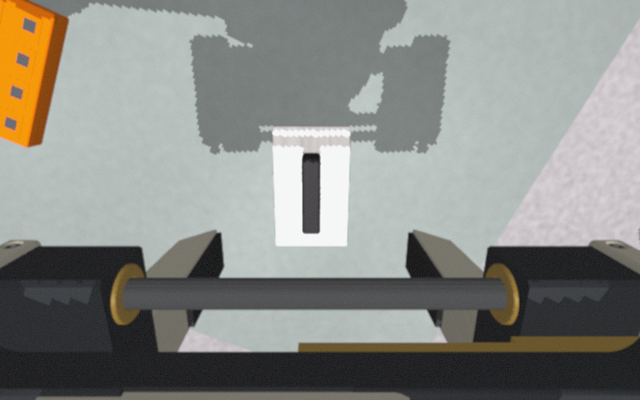

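```bash
python3 - <<'E'
from h import *
K,C=cam("wrist");Ti=np.linalg.inv(pose())
P=plane([[272.5,129],[350,129],[347,246],[276,246]],K,C,8);print(P.mean(0),[(Ti@np.r_[p,1])[:3].round(1) for p in P])
P=plane([[302.5,160],[320.5,160],[319.5,233.5],[303,233.5]],K,C,30);print(P.mean(0),[(Ti@np.r_[p,1])[:3].round(1) for p in P])
E
```

```text
[ 462.37776272 -365.54998443    8.        ] [array([-31.4,  74.6,  47.1]), array([27.9, 74.7, 47.1]), array([ 28.3,  74.5, -51.1]), array([-31.8,  74.5, -51.1])]
[ 463.12168244 -365.40805872   30.        ] [array([-7.9, 52.6, 27.5]), array([ 5.1, 52.6, 27.5]), array([  4.7,  52.5, -30. ]), array([ -8. ,  52.5, -30. ])]
```

Emit:
{"op": "jog_arm", "data": {"steps": [[1, [-1.5, 30, -2], [0, 0, 0]], [0.5, [-1.5, 60, -2], [0, 0, 0]], [0.5, [-1.5, 85, -2], [0, 0, 0]], [0.5, [-1.5, 98, -2], [0, 0, 0]], [0.5, [-1.5, 106, -2], [0, 0, 0]], [0.5, [-1.5, 106, -2], [0, 0, 0]], [0.5, [-1.5, 106, -2], [0, 0, 0]], [0.4, [-1.5, 106, -2], [0, 0, 0]], [0, [-1.5, 106, -2], [0, 0, 0]], [0, [-1.5, 106, -2], [0, 0, 0]], [0, [-1.5, 106, -2], [0, 0, 0]], [0, [-1.5, 106, -2], [0, 0, 0]]]}}

```text
time: 36.7
ee_pos: [461.2, -366.3, -24.2]
tool_rot: [-1.57, -0.0, -1.16]
force: [0.7, -0.6, 0.5]
width: 0.252
```

Emit:
{"op": "jog_arm", "data": {"steps": [[0, [0, 0, 0], [0, 0, 0]], [0, [0, 0, 0], [0, 0, 0]], [0, [0, 0, 0], [0, 0, 0]], [0, [0, 0, 0], [0, 0, 0]], [0, [0, 0, 0], [0, 0, 0]], [0, [0, 0, 0], [0, 0, 0]]]}}

```text
time: 37.2
ee_pos: [460.9, -366.0, -24.5]
tool_rot: [-1.571, 0.0, -1.16]
force: [-0.9, 2.7, 5.5]
width: 0.146
```

Emit:
{"op": "jog_arm", "data": {"steps": [[0, [0, -5, 0], [0, 0, 0]], [0, [0, -15, 0], [0, 0, 0]], [0, [0, -30, 0], [0, 0, 0]], [0, [0, -50, 0], [0, 0, 0]], [0, [0, -75, 0], [0, 0, 0]], [0, [0, -105, 0], [0, 0, 0]], [0, [0, -135, 0], [0, 0, 0]], [0, [0, -160, 0], [0, 0, 0]], [0, [0, -185, 0], [0, 0, 0]], [0, [0, -200, 0], [0, 0, 0]], [0, [0, -200, 0], [0, 0, 0]], [0, [0, -200, 0], [0, 0, 0]]]}}

```text
time: 38.2
ee_pos: [461.1, -366.4, 176.1]
tool_rot: [-1.57, -0.001, -1.16]
force: [-0.5, -0.6, -3.0]
width: 0.149
```

```bash
python3 look.py w20 16;  python3 to.py 643 99.5 178 -0.098
```

```text
38.25 [ 460.6 -365.8  175. ] [-1.571e+00  1.000e-03 -1.160e+00]
(550.2, -657.7, 90.7, 37.5, -0.036, [596.0, 195.0])
t 38.25 at [ 460.6 -365.8  175. ] [-1.571e+00  1.000e-03 -1.160e+00] w 0.148 | shift [-353.8   -2.8  352.9] turn [-0.000e+00 -1.217e+01 -1.000e-02]
```

View pics/w20.png

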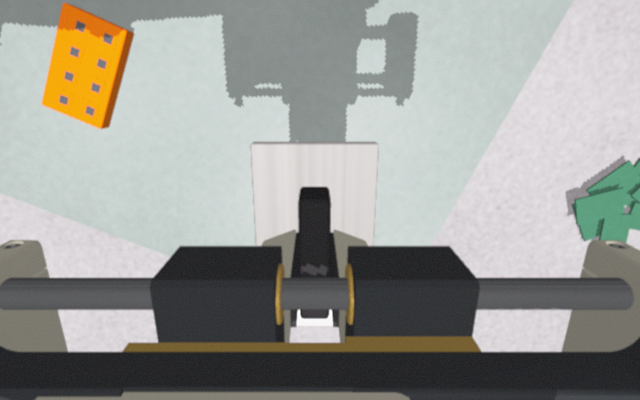

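```bash
python3 - <<'E'
from h import *
K,C=cam("wrist");T=pose();Ti=np.linalg.inv(T)
P=plane([[252,144],[377,144]],K,C,T[2,3]+32.5);print([(Ti@np.r_[p,1])[:3].round(1) for p in P])
E
```

```text
[array([-28.3, -32.5,  52.6]), array([ 29.9, -32.5,  52.7])]
```

Emit:
{"op": "jog_arm", "data": {"steps": [[0, [-10, 0, 10], [0, -0.4, 0]], [0, [-24, 0, 24], [0, -1, 0]], [0, [-42, 0, 42], [0, -1.7, 0]], [0, [-62, 0, 62], [0, -2.4, 0]], [0, [-83, 0, 83], [0, -3.1, 0]], [0, [-104, 0, 104], [0, -3.8, 0]], [0, [-126, 0, 126], [0, -4.5, 0]], [0, [-148, 0, 148], [0, -5.2, 0]], [0, [-170, 0, 170], [0, -5.9, 0]], [0, [-192, 0, 192], [0, -6.6, 0]], [0, [-214, 0, 214], [0, -7.3, 0]], [0, [-236, 0, 236], [0, -8, 0]]]}}

```text
time: 39.25
ee_pos: [582.4, -53.1, 173.9]
tool_rot: [-1.572, 0.002, -0.457]
force: [0.2, -0.7, -2.6]
width: 0.154
```

```bash
python3 to.py 643 99.5 176 -0.098
```

```text
t 39.25 at [582.4 -53.1 173.9] [-1.572  0.002 -0.457] w 0.154 | shift [-13.   -2.2 163.6] turn [ 0.01 -4.12 -0.03]
```

Emit:
{"op": "jog_arm", "data": {"steps": [[0, [-2, 0, 28], [0, -0.7, 0]], [0, [-4, 0, 58], [0, -1.5, 0]], [0, [-7, 0, 88], [0, -2.3, 0]], [0, [-10, 0, 118], [0, -3.1, 0]], [0, [-12, 0, 142], [0, -3.8, 0]], [0, [-13, 0, 156], [0, -4.1, 0]], [0, [-13, 0, 161], [0, -4.1, 0]], [0, [-13, 0, 161], [0, -4.1, 0]], [0, [-13, 0, 161], [0, -4.1, 0]], [0, [-13, 0, 161], [0, -4.1, 0]], [0, [-13, 0, 161], [0, -4.1, 0]], [0, [-13, 0, 161], [0, -4.1, 0]]]}}

```text
time: 40.25
ee_pos: [643.1, 92.9, 175.7]
tool_rot: [-1.571, -0.0, -0.106]
force: [-0.9, -0.2, -2.4]
width: 0.154
```

```bash
python3 look.py w21 78;  python3 to.py 642.3 97.5 57 -0.098
```

```text
40.3 [643.2  93.2 175.7] [-1.571 -0.    -0.106]
(646.1, 137.7, 47.7, 18.9, -0.106, [312.0, 128.0])
t 40.3 at [643.2  93.2 175.7] [-1.571 -0.    -0.106] w 0.151 | shift [ -1.4 118.7   4.2] turn [ 0.   -0.09  0.  ]
```

View pics/w21.png

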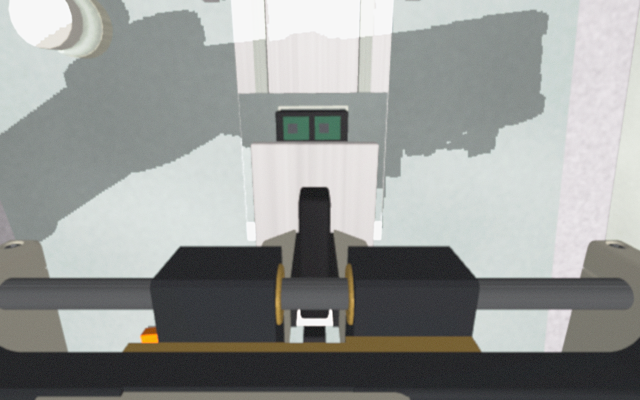

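Emit:
{"op": "jog_arm", "data": {"steps": [[0, [-1, 20, 3], [0, -0.1, 0]], [0, [-1, 45, 3], [0, -0.1, 0]], [0, [-1, 70, 3], [0, -0.1, 0]], [0, [-1, 90, 3], [0, -0.1, 0]], [0, [-1, 105, 3], [0, -0.1, 0]], [0, [-1, 113, 3], [0, -0.1, 0]], [0, [-1, 117, 3], [0, -0.1, 0]], [0, [-1, 118, 3], [0, -0.1, 0]], [0, [-1, 118, 3], [0, -0.1, 0]], [0, [-1, 118, 3], [0, -0.1, 0]], [0, [-1, 118, 3], [0, -0.1, 0]]]}}

```text
time: 41.22
ee_pos: [643.3, 97.5, 58.5]
tool_rot: [-1.57, -0.002, -0.096]
force: [-0.1, -0.6, -2.2]
width: 0.15
```

```bash
python3 to.py 642.3 97.5 53.5 -0.098; python3 -c "
from h import *
grab('wrist','w22')"
```

```text
t 41.22 at [643.3  97.5  58.5] [-1.57  -0.002 -0.096] w 0.15 | shift [-1.   5.  -0.1] turn [-0.01  0.03  0.02]
```

View pics/w22.png

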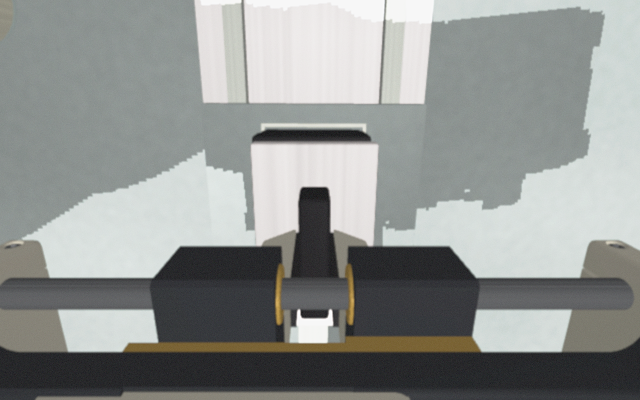

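Emit:
{"op": "jog_arm", "data": {"steps": [[0, [-0.5, 3, 0], [0, 0, 0]], [0, [-0.5, 5, 0], [0, 0, 0]], [0, [-0.5, 5.5, 0], [0, 0, 0]], [0, [-0.5, 5.5, 0], [0, 0, 0]], [0.5, [-0.5, 5.5, 0], [0, 0, 0]], [0.5, [-0.5, 5.5, 0], [0, 0, 0]], [0.5, [-0.5, 5.5, 0], [0, 0, 0]], [0.5, [-0.5, 5.5, 0], [0, 0, 0]], [0.5, [-0.5, 5.5, 0], [0, 0, 0]], [0.5, [-0.5, -15, 0], [0, 0, 0]], [0.5, [-0.5, -45, 0], [0, 0, 0]], [1, [-0.5, -80, 0], [0, 0, 0]]]}}

```text
time: 42.27
ee_pos: [640.6, 97.2, 136.6]
tool_rot: [-1.572, 0.004, -0.096]
force: [1.0, 0.5, 1.0]
width: 0.537
```

Emit:
{"op": "jog_arm", "data": {"steps": [[1, [0, -40, -20], [0, 0, 0]], [1, [0, -80, -50], [0, 0, 0]], [1, [0, -90, -80], [0, 0, 0]], [1, [0, -90, -80], [0, 0, 0]], [1, [0, -90, -80], [0, 0, 0]], [1, [0, -90, -80], [0, 0, 0]], [1, [0, -90, -80], [0, 0, 0]]]}}

```text
time: 42.85
ee_pos: [633.9, 19.3, 226.3]
tool_rot: [-1.57, 0.002, -0.094]
force: [-0.3, 0.1, 0.3]
width: 0.99
```

```bash
cat > cov.py <<'E'
import sys
from h import *
n=sys.argv[1]
im,d,K,C=grab("wrist",n); grab("scene","s"+n[1:])
T=pose(); print(T[:3,3].round(1))
v,u=np.mgrid[0:230,0:640]; P=dep(np.c_[u.ravel(),v.ravel()],d,K,C).reshape(230,640,3)
m=((P[...,2]>81)&(P[...,2]<112)&(d[:230]>0)&(P[...,1]>20)).astype(np.uint8)
nl,lab,st,ce=cv2.connectedComponentsWithStats(m)
for i in range(1,nl):
    if st[i,4]>300:
        print("z>81",rect(lab==i,K,C,86),"zmed",np.median(P[lab==i][:,2]))
E
python3 cov.py w23
```

```text
[633.9  19.4 226.2]
z>81 [(643.3, 99.9, 99.7, 60.0, 1.476, [316.0, 79.0])] zmed 87.20955220044146
```

View pics/w23.png

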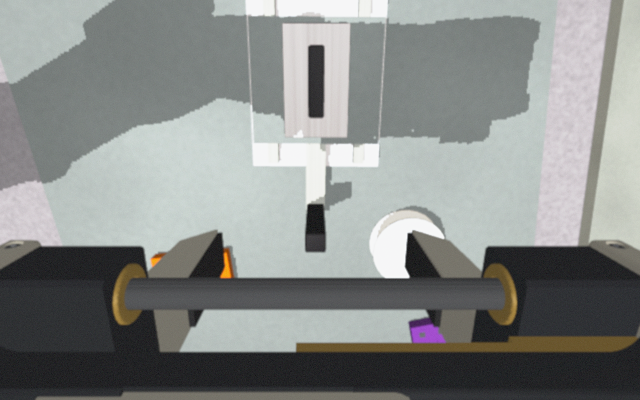

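View pics/s23.png

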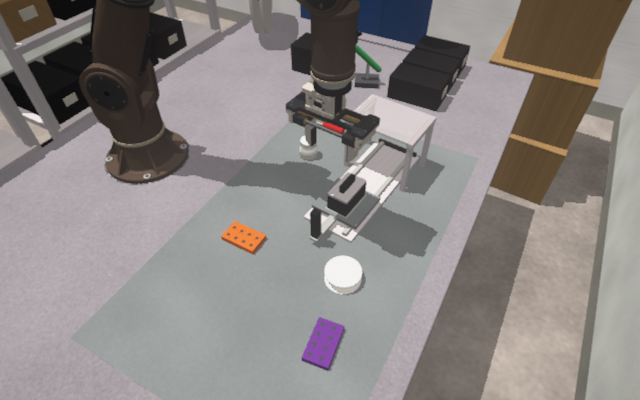

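```bash
python3 - <<'E'
from h import *
K,C=cam("wrist"); print(plane([[315.5,241.5]],K,C,120))
E
python3 to.py 628.8 -45.5 130 -0.098;
```

```text
[[629.66698246 -42.8474377  120.        ]]
t 42.95 at [633.9  19.4 226.2] [-1.571  0.002 -0.094] w 0.997 | shift [  1.1  96.2 -65.1] turn [-0.    0.05 -0.02]
```

Emit:
{"op": "jog_arm", "data": {"steps": [[1, [1, 0, -30], [0, 0, 0]], [1, [1, 0, -60], [0, 0, 0]], [1, [1, 20, -64], [0, 0, 0]], [0.6, [1, 55, -64], [0, 0, 0]], [0.6, [1, 90, -64], [0, 0, 0]], [0.6, [1, 120, -64], [0, 0, 0]], [0.6, [1, 145, -64], [0, 0, 0]], [0.6, [1, 162, -64], [0, 0, 0]], [0.6, [1, 170, -64], [0, 0, 0]], [0.6, [1, 170, -64], [0, 0, 0]], [0.6, [1, 170, -64], [0, 0, 0]], [0.6, [1, 170, -64], [0, 0, 0]]]}}

```text
time: 43.95
ee_pos: [630.3, -45.9, 58.7]
tool_rot: [-1.571, -0.002, -0.095]
force: [1.1, -1.0, 0.1]
width: 0.601
```

Emit:
{"op": "jog_arm", "data": {"steps": [[0.5, [0, 0, 0], [0, 0, 0]], [0.4, [0, 0, 0], [0, 0, 0]], [0.3, [0, 0, 0], [0, 0, 0]], [0, [0, 0, 0], [0, 0, 0]], [0, [0, 0, 0], [0, 0, 0]], [0, [0, 0, 0], [0, 0, 0]], [0, [0, 0, 0], [0, 0, 0]], [0, [0, 0, 0], [0, 0, 0]], [0, [0, 0, 0], [0, 0, 0]]]}}

```text
time: 44.7
ee_pos: [628.3, -45.9, 57.5]
tool_rot: [-1.571, 0.002, -0.096]
force: [-4.5, 1.5, 5.9]
width: 0.216
```

```bash
python3 to.py 650.3 173.4 56 -0.098; python3 -c "
from h import *
grab('wrist','w24');grab('scene','s24')"
```

```text
t 44.7 at [628.3 -45.9  57.5] [-1.571  0.002 -0.096] w 0.216 | shift [  1.    1.5 220.4] turn [-0.    0.03 -0.02]
```

View pics/w24.png

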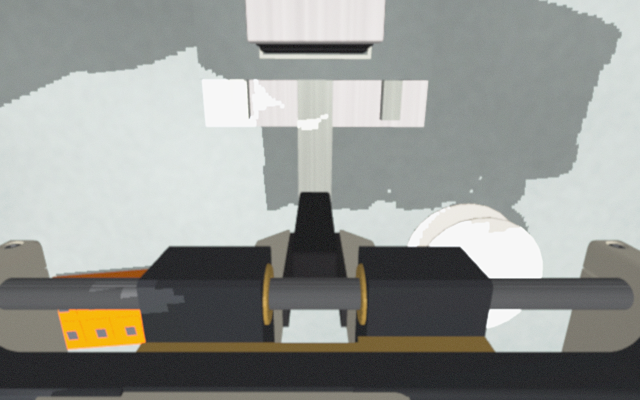

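Emit:
{"op": "jog_arm", "data": {"steps": [[0, [0, 0, 1], [0, 0, 0]], [0, [0, 0, 3], [0, 0, 0]], [0, [0, 0, 6], [0, 0, 0]], [0, [0, 0, 10], [0, 0, 0]], [0, [0, 0, 15], [0, 0, 0]], [0, [0, 0, 21], [0, 0, 0]], [0, [0, 0, 28], [0, 0, 0]], [0, [0, 0, 35], [0, 0, 0]], [0, [0, 0, 41], [0, 0, 0]], [0, [0, 0, 46], [0, 0, 0]], [0, [0, 0, 49], [0, 0, 0]], [0, [0, 0, 50], [0, 0, 0]]]}}

```text
time: 45.8
ee_pos: [633.2, 4.4, 57.5]
tool_rot: [-1.571, 0.002, -0.095]
force: [-4.9, -0.5, 5.2]
width: 0.217
```

```bash
python3 to.py 650.3 173.4 56 -0.098; python3 -c "
from h import *
grab('scene','s25')"
```

```text
t 45.8 at [633.2   4.4  57.5] [-1.571  0.002 -0.095] w 0.217 | shift [  0.9   1.5 169.8] turn [-0.    0.03 -0.02]
```

View pics/s25.png

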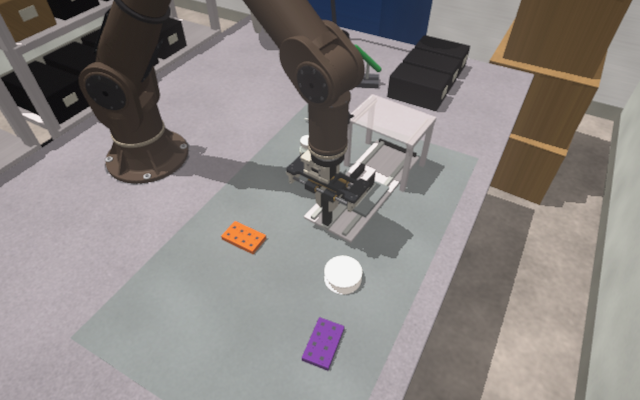

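Emit:
{"op": "jog_arm", "data": {"steps": [[0, [0.3, 0, 1], [0, 0, 0]], [0, [0.3, 0, 3], [0, 0, 0]], [0, [0.3, 0, 6], [0, 0, 0]], [0, [0.3, 0, 11], [0, 0, 0]], [0, [0.3, 0, 18], [0, 0, 0]], [0, [0.3, 0, 26], [0, 0, 0]], [0, [0.3, 0, 34], [0, 0, 0]], [0, [0.3, 0, 42], [0, 0, 0]], [0, [0.3, 0, 50], [0, 0, 0]], [0, [0.3, 0, 58], [0, 0, 0]], [0, [0.3, 0, 66], [0, 0, 0]], [0, [0.3, 0, 74], [0, 0, 0]]]}}

```text
time: 46.85
ee_pos: [640.5, 77.4, 57.5]
tool_rot: [-1.571, 0.002, -0.096]
force: [-5.8, -1.4, 5.1]
width: 0.215
```

Emit:
{"op": "jog_arm", "data": {"steps": [[0, [0.3, 0, 8], [0, 0, 0]], [0, [0.3, 0, 16], [0, 0, 0]], [0, [0.3, 0, 24], [0, 0, 0]], [0, [0.3, 0, 32], [0, 0, 0]], [0, [0.3, 0, 40], [0, 0, 0]], [0, [0.3, 0, 48], [0, 0, 0]], [0, [0.3, 0, 56], [0, 0, 0]], [0, [0.3, 0, 63], [0, 0, 0]], [0, [0.3, 0, 69], [0, 0, 0]], [0, [0.3, 0, 74], [0, 0, 0]], [0, [0.3, 0, 78], [0, 0, 0]], [0, [0.3, 0, 81], [0, 0, 0]]]}}

```text
time: 47.85
ee_pos: [648.6, 158.5, 57.5]
tool_rot: [-1.571, 0.002, -0.095]
force: [-5.3, -1.8, 5.9]
width: 0.219
```

Emit:
{"op": "jog_arm", "data": {"steps": [[0, [0, 0, 1.5], [0, 0, 0]], [0, [0, 0, 3], [0, 0, 0]], [0, [0, 0, 4], [0, 0, 0]], [0, [0, 0, 5], [0, 0, 0]], [0, [0, 0, 6], [0, 0, 0]], [0, [0, 0, 7], [0, 0, 0]], [0, [0, 0, 8], [0, 0, 0]], [0, [0, 0, 9], [0, 0, 0]], [0, [0, 0, 10], [0, 0, 0]], [0, [0, 0, 10], [0, 0, 0]]]}}

```text
time: 48.68
ee_pos: [649.6, 168.3, 57.5]
tool_rot: [-1.571, 0.001, -0.095]
force: [-4.4, -0.2, 6.0]
width: 0.217
```

```bash
python3 to.py 650.3 173.4 56 -0.098
```

```text
t 48.68 at [649.6 168.3  57.5] [-1.571e+00  1.000e-03 -9.500e-02] w 0.217 | shift [0.2 1.5 5.2] turn [-0.    0.03 -0.02]
```

Emit:
{"op": "jog_arm", "data": {"steps": [[0, [0, 0, 1], [0, 0, 0]], [0, [0, 0, 2], [0, 0, 0]], [0, [0, 0, 3], [0, 0, 0]], [0, [0, 0, 4], [0, 0, 0]], [0, [0, 0, 5], [0, 0, 0]], [0, [0, 0, 5], [0, 0, 0]]]}}

```text
time: 49.18
ee_pos: [650.0, 172.8, 57.5]
tool_rot: [-1.571, 0.002, -0.096]
force: [-5.2, 0.1, 5.7]
width: 0.214
```

Emit:
{"op": "jog_arm", "data": {"steps": [[0, [0, 0, 1], [0, 0, 0]], [0, [0, 0, 2], [0, 0, 0]], [0, [0, 0, 3], [0, 0, 0]], [0, [0, 0, 3], [0, 0, 0]]]}}

```text
time: 49.52
ee_pos: [650.0, 172.8, 57.5]
tool_rot: [-1.574, 0.002, -0.098]
force: [-8.4, -8.3, 7.7]
width: 0.216
```

Emit:
{"op": "jog_arm", "data": {"steps": [[0, [0, 0, -2], [0, 0, 0]], [0, [0, 0, -2.5], [0, 0, 0]], [0, [0, 0, -2.5], [0, 0, 0]], [0.6, [0, 0, -2.5], [0, 0, 0]], [0.6, [0, 0, -2.5], [0, 0, 0]], [0.6, [0, 0, -2.5], [0, 0, 0]], [0.6, [0, 0, -2.5], [0, 0, 0]], [0.6, [0, 0, -2.5], [0, 0, 0]], [0.6, [0, 0, -2.5], [0, 0, 0]], [0.6, [0, -20, -2.5], [0, 0, 0]], [0.6, [0, -55, -2.5], [0, 0, 0]], [0.6, [0, -90, -2.5], [0, 0, 0]]]}}

```text
time: 50.52
ee_pos: [649.9, 173.2, 147.3]
tool_rot: [-1.572, 0.003, -0.096]
force: [0.7, 1.3, 0.2]
width: 0.599
```

Emit:
{"op": "jog_arm", "data": {"steps": [[1, [0, -40, 0], [0, 0, 0]], [1, [0, -80, -30], [0, 0, 0]], [1, [0, -110, -60], [0, 0, 0]], [1, [0, -130, -100], [0, 0, 0]], [1, [0, -130, -120], [0, 0, 0]], [1, [0, -130, -120], [0, 0, 0]], [1, [0, -130, -120], [0, 0, 0]], [1, [0, -130, -120], [0, 0, 0]]]}}

```text
time: 51.18
ee_pos: [639.3, 54.7, 277.2]
tool_rot: [-1.57, 0.0, -0.095]
force: [1.5, 0.7, -0.4]
width: 1.003
```

```bash
python3 - <<'E'
from h import *
grab("wrist","w30");grab("scene","s30");im=grab("side","d30")[0]
cv2.imwrite("pics/d30c.png",cv2.resize(im[180:360,180:380,::-1],None,fx=3.2,fy=3.2))
cv2.imwrite("pics/s30c.png",cv2.resize(cv2.imread("pics/s30.png")[70:250,280:480],None,fx=3.2,fy=3.2))
print(sense()["ee_pos"])
E
```

```text
[639.25551431  55.79682882 276.56508802]
```

View pics/d30c.png

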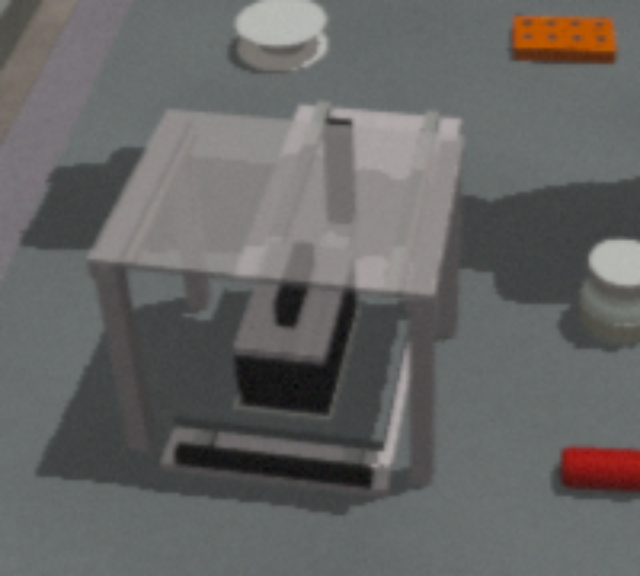

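View pics/s30c.png

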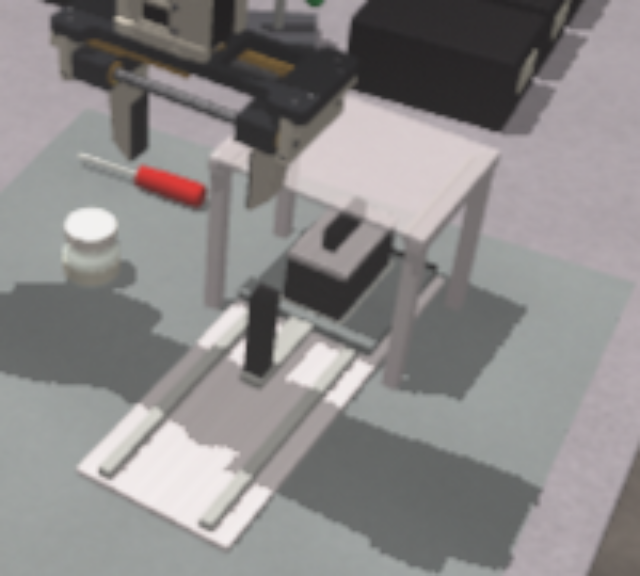

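View pics/w30.png

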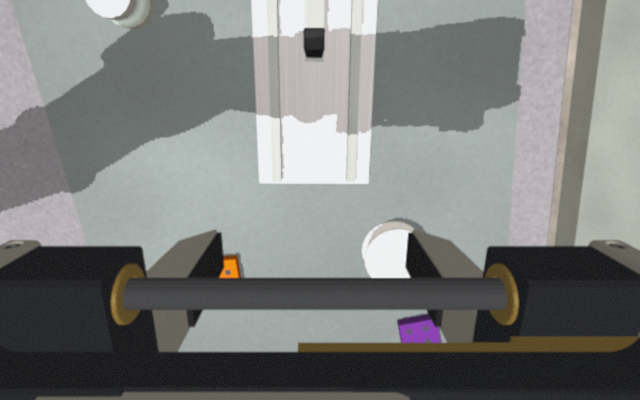

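```bash
python3 - <<'E'
from h import *
K,C=cam("side"); P=plane(np.array([[236,352],[330,360]])/3.2+[180,180],K,C,86); print(P,P.mean(0)[:2]-50*np.array([.098,.995]))
s=np.array([[237,405],[331,413]])/3.2+[180,180]; P=plane(s,K,C,30); print("outline rear",P, P.mean(0)[:2]-53*np.array([.098,.995]))
E
```

```text
[[695.09627208 374.04090647  86.        ]
 [635.03812954 378.02983276  86.        ]] [660.16720081 326.28536962]
outline rear [[700.00813754 369.19239565  30.        ]
 [637.2419232  373.06917684  30.        ]] [663.43103037 318.39578625]
```

```bash
python3 - <<'E'
import cv2
a=cv2.imread("pics/s30.png")[125:185,350:430]; cv2.imwrite("pics/z1.png",cv2.resize(a,None,fx=9,fy=9,interpolation=cv2.INTER_CUBIC))
E
```

```text
(no output)
```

View pics/z1.png

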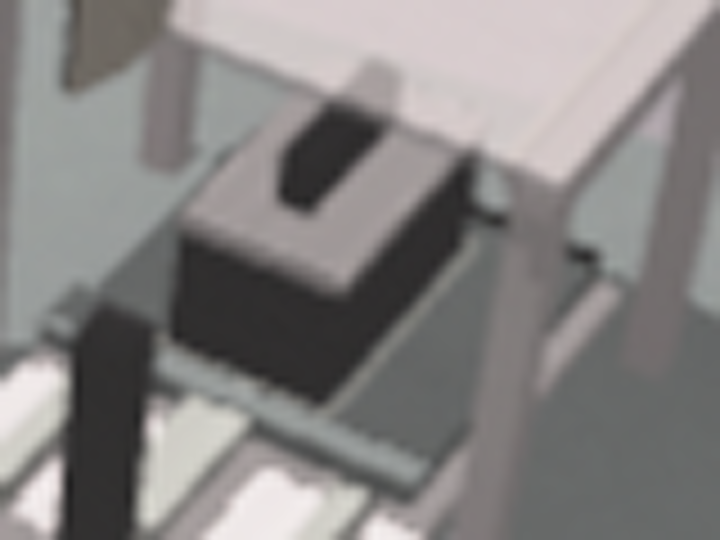

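```bash
python3 - <<'E'
from h import *
K,C=cam("scene"); u=np.array([.098,.995])
f=lambda a,z: plane(np.array(a)/9+[350,125],K,C,z)[:,:2]
p=f([[182,218],[345,284]],86); print("plate front",p.round(1),p.mean(0)+50*u, np.linalg.norm(p[0]-p[1]))
p=f([[172,335],[322,403]],30); print("tray front bottom",p.round(1),p.mean(0)+50*u)
p=f([[115,325]],120); print("post top",p)  # z1 post top approx
p=f([[45,330],[410,480]],30);print("deck front",p.round(1),p.mean(0)+65*u,np.linalg.norm(p[0]-p[1]))
# same method while out (s23)
im=cv2.imread("pics/s23.png")[170:240,300:380]; cv2.imwrite("pics/z2.png",cv2.resize(im,None,fx=9,fy=8.5,interpolation=cv2.INTER_CUBIC))
E
```

```text
plate front [[630.8 267.2]
 [689.  262.6]] [664.7859095 314.6458381] 58.36824841018133
tray front bottom [[629.  274.3]
 [685.6 267.5]] [662.18181087 320.64477876]
post top [[648.47748599 173.69989403]]
deck front [[591.1 256.1]
 [724.5 247.5]] [664.13357799 316.49804393] 133.68973825178523
```

View pics/z2.png

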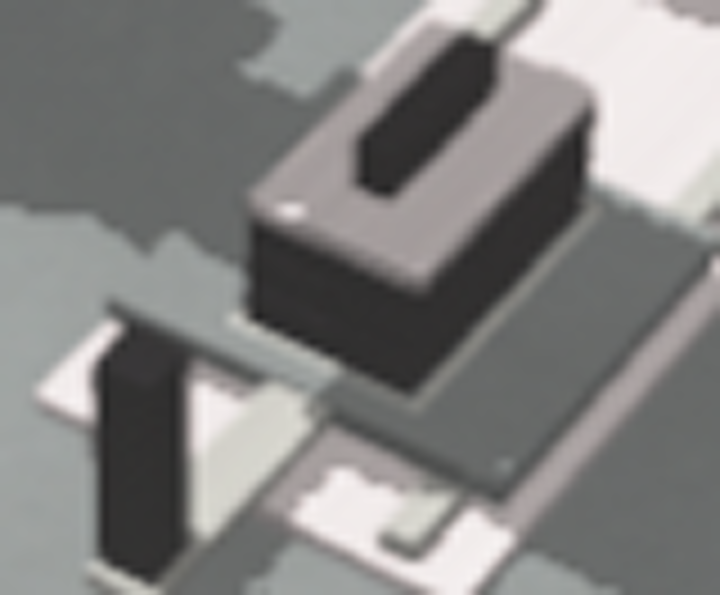

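```bash
python3 -c "
from station import ctrl
print(ctrl.finish_job())"
```

```text
the job is handed in; nothing more can be done
None
```

I pulled the shuttle out to its stop and piled the three black trays on the deck. I put the cover on top, pushed the shuttle home and handed the job in at about 51 s. No verdict came back.

**Checks with the shuttle out** (wrist camera):
- The deck centre measured about (643.4, 99.0) mm with the track at 1.473 rad.
- Each tray as it became the top of the pile, and then the cover, measured within 3 mm of that centre and 0.006 rad of the track.
- The plate's top read about 87 mm high (86 expected).

**Checks after pushing home:**
- The post travelled about 220 mm and then stopped moving, with about 8 N against the push.
- By eye, the pile stands square inside the outline in both fixed cameras, and the arm is clear of everything.

**What failed or disagreed:**
- **Finger length:** my first grasp of the post closed on nothing. The wrist depth image showed the fingers ending about 36 mm short of the reported tool point. I allowed for that in every later grasp, and the measured widths then matched the parts.
- **Shuttle start:** it was about 10 mm out at the beginning, so the pull to the stop was only about 209 mm.
- **Stop force:** pulling against the out stop briefly reached about 34 N at the wrist.
- **Knocked tray:** the third tray was knocked about 2.5 cm during the run, so I measured it again before gripping it.
- **Final pile position:** the side camera puts the cover about 8 mm further in than the deck centre. The scene camera puts it about 2 mm further out. I took this as opposite camera errors, with a true offset of 2 to 3 mm like before the push, but a last wrist-camera check under the roof was not made.

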